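Fit a taper-shank arbor to a drill chuck

ROBOT

A 6-joint arm with a two-finger parallel gripper is mounted at the origin on the work surface. World frame = base frame: x ahead of the robot, y to its left, z up, the work surface at z = 0. Lengths are in m, angles in rad, forces in N, time in s.
With the tool pointing down it reaches from about 0.3 to 0.875 m from the base axis. Payload 6.4 kg.
Tool frame: the origin (TCP) lies at the very end of the fingers, on their centre line; the grasp point (between the pads) lies ctrl.grip_point_offset behind it (ctrl.grip_point_offset is the distance from the TCP to the grasp point, in m); z points along the fingers, x is the direction in which the jaws open and shut, and the axes are right-handed (so a half turn about z gives the same grasp; the last joint's range is limited). The gripper opens to 88 mm and grips with 3 to 60 N. Pads are 18 mm wide; open, the fingers measure 123 mm over their backs; the gripper's body (75 mm by 187 mm) begins 45 mm behind the grasp point.
Start: joints at [-1.496, 0.181, 1.607, -0, 1.354, -0.206], TCP at [0.159, -0.552, 0.239] pointing down, gripper open.
Joint ranges: [-2.99, 2.99], [-0.89, 2.07], [0.3, 2.58], [-1.14, 4.28], [0, 2.63], [-3.12, 3.12]. Speed limits (rad/s): [2.57, 2.57, 3.01, 3.14, 3.14, 3.14].

INTERFACE

Orientations are given as a 3x3 rotation matrix whose columns are the frame's x, y, z axes.
In Python, from workcell import ctrl gives the robot as it stands.
- The arm moves only by the tool step_arm, never from a script. Its argument "moves" is a list that holds one entry, the list of rows, each a list of 5 numbers: the shift along the tool's x, y, z scaled (see below), then the turn about the tool's z scaled (see below), then the opening, from 0 (shut) to 1 (fully open). A call has 1 to 5 rows; each row is the pose to reach, as a shift and turn from the pose commanded when the call began, along the tool's axes at that moment; what a row does not reach only later rows make up. The controller multiplies each number of a shift by 0.2 m and each number of a turn by 60 degrees. A row lasts 1/10 s, in which the tool goes at most 50 mm and 8.59 degrees, less where a joint would pass 70% of its speed; a pose out of reach is approached as far as the arm can. A call with a number of a shift or a turn outside -1 to 1 is refused whole. A call with a gripper value outside its range is refused whole. The fingers move at their own pace and stop on an object; the grip force is fixed at half the most. Time passes only in rows, so rows that repeat a pose let the fingers close. It gives the time, the measured TCP pose, the force and the opening at its end, in the units of the state.
- ctrl.get_state(): the state, without advancing time (a new reading comes with each control period).
- ctrl.grab_frame(name): name is "scene" or "top" or "wrist"; returns a dict with "frame" (384x512x3 uint8, red, green, blue), "vertical_fov" (degrees; the focal length in pixels is half the picture's height over the tangent of half this angle, whatever the lens; pixels are square), "cx", "cy" (the principal point, pixels), "distortion" ([k1, k2, p1, p2, k3] as OpenCV has them; the pictures are not rectified), "pose" (4x4, takes a point from camera to world coordinates). Camera axes: x right, y down, z forward; pixel columns grow to the right and rows downward; lengths in m; the calibration is good to about 2 mm. A picture is of the moment at which its call begins. There is no depth.
- ctrl.close_job(): hands the job in, once; it reports no verdict.
The state is a dict: "time_s": time; "joint_positions": joint angles; "dq": joint speeds; "tau": joint torques, N m; "ee_pos": TCP position; "eef_rot": TCP orientation; "contact_force": force on the tool from outside, world axes, zero at the start; "torque": the same for the moment, N m; "width": opening from 0.0 (shut) to 1.0 (fully open).
Only numpy, scipy, OpenCV 4.12 (cv2) and the standard library are available. Lean on these libraries where they do the work, as an engineer would, in place of code of your own. Each camera call takes 0.05 s, during which the arm holds its last target.

TASK

Fit the large taper-shank arbor to the drill chuck that is held nose down in the vise: lift the arbor out of the wooden rack, set its short taper lightly into the socket in the chuck's back and let go of it. Then take the mallet and give the arbor's top end a few separate taps, lifting the mallet clear in between, until the taper is driven fully home with its collar down on the chuck; the mallet alone drives it, never the gripper. Finally stand the mallet back on the bench on its face, and leave everything else where it was.

Things in the scene. Friction and masses are not known exactly. Their poses are not given: they have to be found in the camera images.
- arbor: The arbor to fit, bare steel, about 0.2 kg, upright: the largest of three in the rack, with a long tapered shank ending in a flat tang. Origin: centre of its collar's underside, z up the shank. Collar 24 mm wide, 7 mm high. Below it the short taper for the chuck: 18.6 mm thick at the collar, 16 mm at its rounded tip, 25 mm long. At the start this hangs in a rack hole with 0.9 mm play and the collar rests on the rack.
- arbor_mid (a point): Middle of the arbor's shank, on its axis, 42 mm above the collar's underside: the place to grasp, 16 mm thick. The shank tapers from 18 mm at the collar to 14.5 mm over 64 mm, then comes the flat tang, 6 x 13 mm and 11 mm high.
- arbor_top (a point): Centre of the arbor's top end (end of the tang), on its axis, 82 mm above the collar's underside.
- chuck_mouth (a point): Centre of the socket mouth in the flat back of the drill chuck, 106 mm above the bench; z up, along the socket's axis. Steel chuck 46 mm thick, 41 mm at its back, immovable in a grey vise. Socket 18 mm wide at the mouth, narrowing, 30 mm deep. Hand-set, the arbor jams with its collar 4 to 8 mm above the chuck; driving it on takes ever more force, 12 to 22 N at the end, and it stays where it is driven.
- vise: Grey drill-press vise bolted to the bench, gripping the chuck. Origin on the bench, under the chuck's axis. Jaws 80 mm wide (its y), 58 mm high; base 124 mm wide; it reaches 63 mm along its +x, and 165 mm along its -x to the end of the screw and its cross bar. A bottle and a tin stand on either side of it.
- rack: Fixed hardwood rack, 208 mm long (its y), 64 mm wide (its x), top 42 mm above the bench; origin: centre of its underside. Four holes in a row along its y, at -75, -25, +25 and +75 mm: the arbors stand in the first three in any order, a wood bit in the last. Neighbours rise at most 65 mm above the rack's top.
- mallet: Soft-faced mallet, about 0.36 kg, standing upright on one face: dark head with white nylon faces 47 mm in diameter, 74 mm high, and a wooden handle jutting out level. Origin: centre of the face it stands on (pointing down, the face to tap with); z up along the head's axis; x along the handle.
- mallet_grip (a point): Point on the handle's axis 50 mm from the head's axis, 37 mm above the face the mallet stands on: a good place to grasp. The handle is 22 mm wide, 26 mm high and ends 162 mm from the head's axis.
- arbor_small: Bystander in the rack: smaller arbor, 12 mm shank with tang, stands 63 mm out of the rack. Origin: underside of its collar.
- arbor_plain: Bystander in the rack: arbor with a plain straight 12.7 mm shank and no tang, stands 57 mm out of the rack. Origin: underside of its collar.
- forstner: Bystander in the rack's last hole: wood bit with a 30 mm disc head, stands 57 mm out of the rack. Origin at the rack's top.
- glue: Bystander: white glue bottle, 60 mm in diameter, 185 mm high, standing. Origin: centre of its underside.
- wax_tin: Bystander: round tin, 84 mm in diameter, 75 mm high, standing. Origin: centre of its underside.
- sanding_block: Bystander: cork sanding block 65 x 110 x 35 mm. Origin: centre of its underside.
- chisel: Bystander: chisel lying down, 230 mm long, 24 mm high. Origin: on its underside, where handle meets blade.
- chuck_key: Bystander: T-shaped chuck key lying down, 70 x 55 mm, 20 mm high. Origin: on its underside, at the cross bar.
Mind the look-alikes: they are no part of the job. Leave any yellow look-alike of the arbor alone. Leave any red look-alike of the mallet alone.

How it is judged:
By the outcome, as a careful person would: the job done as asked, in the order asked, and still so for the second after the job is handed in, with the robot touching nothing.
It also fails if it takes over 72 s, if anything falls off the work surface, if the arm or the gripper's body presses on something with over 40 N, if the wrist force passes 120 N, or if a joint passes its speed limit or range.

## Working session

There is one attempt and no reset: what is moved stays moved. The work goes in short steps, Python scripts to look and compute and a tool call to move; the robot and the scene stay as the last step left them, time stands still between calls to the robot, and variables do not carry over. Pictures are saved under pics/ and viewed, and the job is handed in when it is done.

Besides the shell and the picture viewer there is one more tool, called after "Call:" as a command line: name --argument value ..., lists and objects as JSON in quotes. step_arm: Moves the arm, as the interface text tells. Its arguments: {"type":"object","properties":{"moves":{"type":"array"}},"required":["moves"]}

```bash
ls; mkdir -p pics; python3 - <<'E'
from workcell import ctrl
import cv2,json
print(ctrl.grip_point_offset); print(ctrl.get_state())
for n in ["scene","top","wrist"]:
    f=ctrl.grab_frame(n); cv2.imwrite(f"pics/{n}0.png",f["frame"][:,:,::-1])
    print(n,f["vertical_fov"],f["cx"],f["cy"],f["distortion"],f["pose"])
E
```

```text
pics
0.0187
{'time_s': 0.0, 'joint_positions': array([-1.49627860e+00,  1.81523405e-01,  1.60798964e+00, -1.41942896e-05,
        1.35381734e+00, -2.06279289e-01]), 'dq': array([ 3.50797989e-05,  2.62899957e-03,  1.41612005e-04, -2.04213118e-03,
       -2.37123689e-04,  5.42332545e-04]), 'tau': array([ 1.03289582e-03, -4.33878207e+01, -3.41845071e+01,  7.01695634e-02,
        3.86599638e-02, -1.46035168e-04]), 'ee_pos': array([ 0.15932817, -0.55192745,  0.23782894]), 'eef_rot': array([[ 2.77124359e-01, -9.60834049e-01, -1.43194750e-04],
       [-9.60832549e-01, -2.77124184e-01,  1.73187393e-03],
       [-1.70372617e-03, -3.42358275e-04, -9.99998490e-01]]), 'contact_force': array([ 0.31909882, -0.33011316, -0.63261766]), 'torque': array([ 0.04166474, -0.00408519,  0.00696071]), 'width': 0.9998954410687176}
scene 54.450608482843364 252.66153793445187 193.05039121608135 [0.02455727 0.         0.         0.         0.        ] [[ 0.70647656  0.42693612 -0.56446118  1.22166315]
 [ 0.70772442 -0.4308178   0.5599305  -0.63973743]
 [-0.00412537 -0.79506073 -0.6065158   0.77852709]
 [ 0.          0.          0.          1.        ]]
top 47.60573857911967 251.17287479206794 193.9167236494562 [-0.08939821  0.          0.          0.          0.        ] [[-0.0039789  -0.99722278  0.07436994  0.46638341]
 [-0.99993898  0.0032012  -0.01057347  0.00847188]
 [ 0.01030603 -0.07440747 -0.99717467  1.41100048]
 [ 0.          0.          0.          1.        ]]
wrist 64.43205584538161 256.3917344828822 193.36745187133758 [0.02499274 0.         0.         0.         0.        ] [[ 2.76405005e-01 -9.11569800e-01 -3.04369469e-01  2.39408900e-01]
 [-9.61040748e-01 -2.62498405e-01 -8.65752221e-02 -5.29826106e-01]
 [-9.77142076e-04  3.16441286e-01 -9.48611595e-01  3.85220878e-01]
 [ 0.00000000e+00  0.00000000e+00  0.00000000e+00  1.00000000e+00]]
```

View pics/scene0.png

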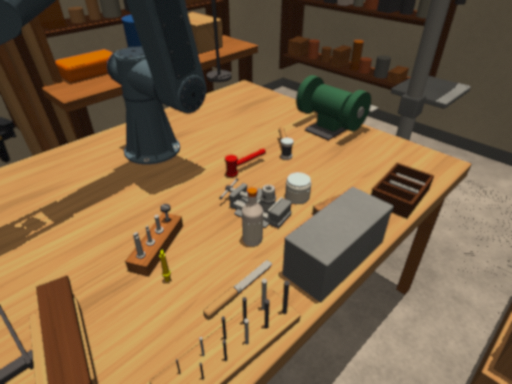

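View pics/top0.png

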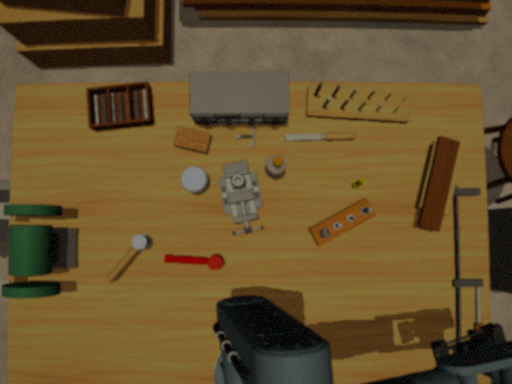

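View pics/wrist0.png

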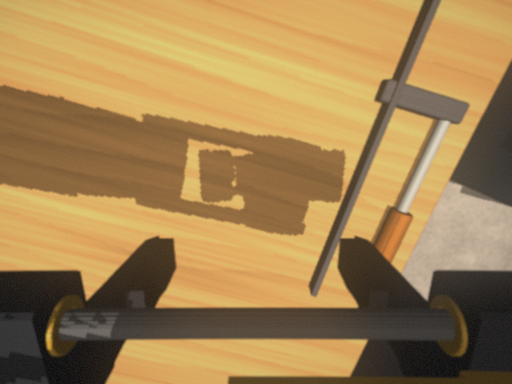

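The scene view shows the rack at about (155,245), with the yellow look-alike beside it. In the top view the vise and chuck are at about (240,185), the mallet head at (140,242), and the red look-alike at (215,262). Next I'll zoom in.

```bash
cat > h.py <<'E'
from workcell import ctrl
import cv2, numpy as np
def K(f):
    fl=192/np.tan(np.radians(f["vertical_fov"])/2)
    return np.array([[fl,0,f["cx"]],[0,fl,f["cy"]],[0,0,1]])
def ray(f,uv):
    p=cv2.undistortPoints(np.array([[uv]],float),K(f),np.array(f["distortion"]))[0,0]
    T=f["pose"]; d=T[:3,:3]@np.array([p[0],p[1],1]); return T[:3,3],d
def onz(f,uv,z):
    o,d=ray(f,uv); return o+d*(z-o[2])/d[2]
def proj(f,P):
    T=np.linalg.inv(f["pose"]); r,_=cv2.Rodrigues(T[:3,:3])
    return cv2.projectPoints(np.array([P],float),r,T[:3,3],K(f),np.array(f["distortion"]))[0][0,0]
def tri(fs,uvs):
    A=np.zeros((3,3));b=np.zeros(3)
    for f,u in zip(fs,uvs):
        o,d=ray(f,u); d/=np.linalg.norm(d); M=np.eye(3)-np.outer(d,d); A+=M;b+=M@o
    return np.linalg.solve(A,b)
def save(f,name,box=None,s=1):
    im=f["frame"][:,:,::-1]
    if box: im=im[box[1]:box[3],box[0]:box[2]]
    im=cv2.resize(np.ascontiguousarray(im),None,fx=s,fy=s,interpolation=cv2.INTER_CUBIC); cv2.imwrite("pics/"+name,im)
E
python3 - <<'E'
from h import *
f=ctrl.grab_frame("top"); g=ctrl.grab_frame("scene")
save(f,"t1a.png",(95,145,295,295),4); save(f,"t1b.png",(300,165,400,255),6)
save(g,"s1a.png",(110,190,210,290),6); save(g,"s1b.png",(210,120,330,250),5)
E
```

```text
(no output)
```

View pics/t1a.png

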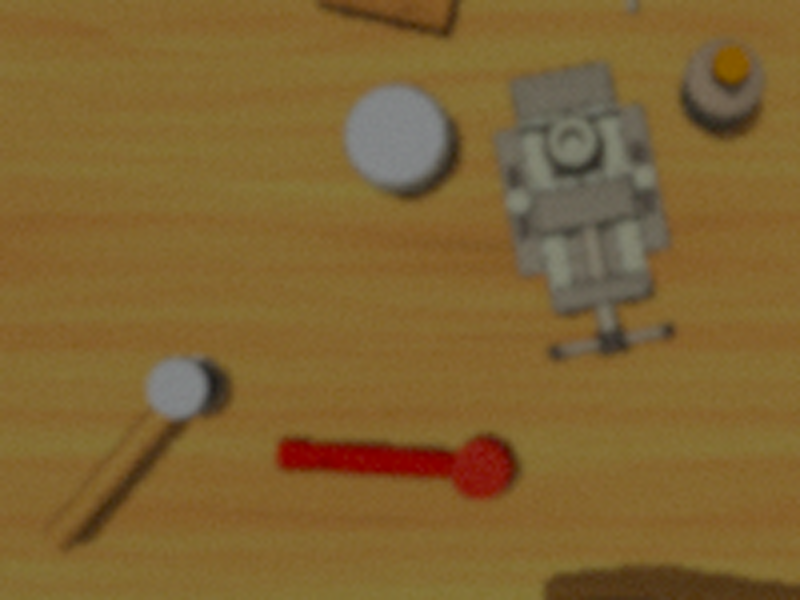

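View pics/t1b.png

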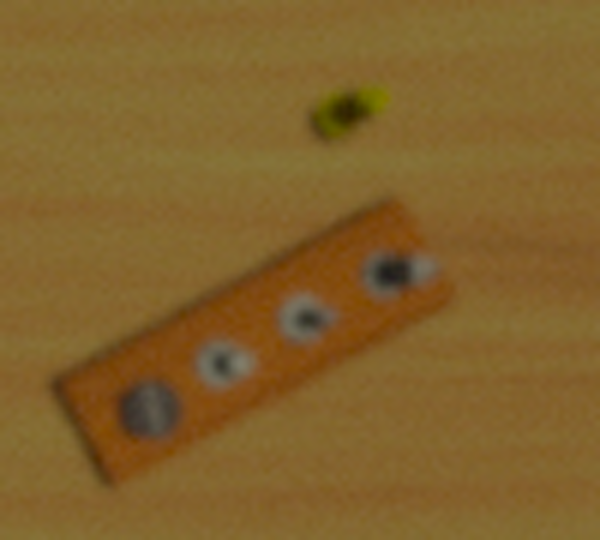

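View pics/s1a.png

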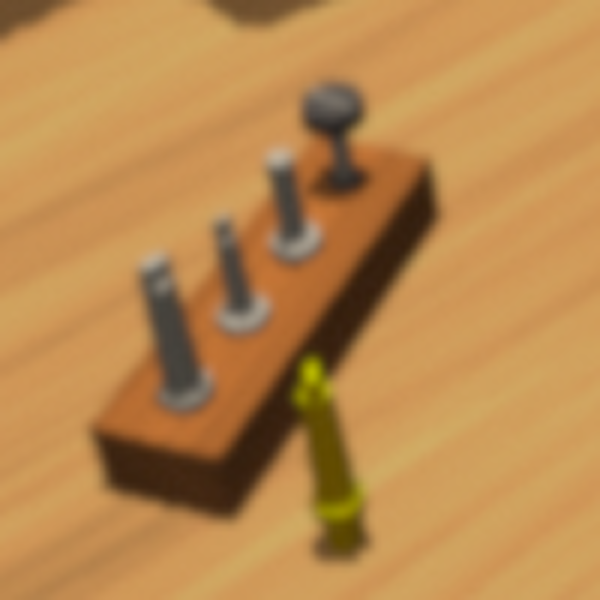

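View pics/s1b.png

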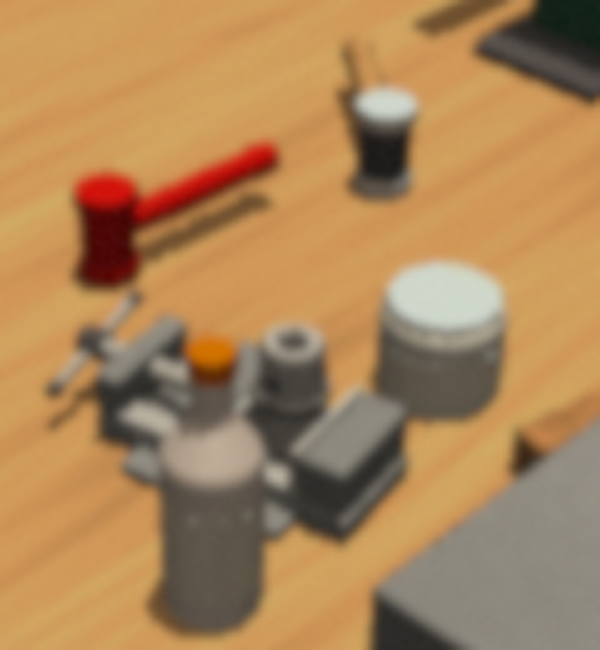

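```bash
python3 - <<'E'
from h import *
np.set_printoptions(precision=4,suppress=True)
f=ctrl.grab_frame("top"); g=ctrl.grab_frame("scene")
u=lambda x,y,s,ox,oy:((x+.5)/s-.5+ox,(y+.5)/s-.5+oy)
T=lambda x,y:u(x,y,6,300,165); S=lambda x,y:u(x,y,6,110,190)
print("arbor top",tri([f,g],[T(428,267),S(155,262)]),onz(f,T(428,267),.124),onz(g,S(155,262),.124))
print("arbor collar",onz(f,T(387,273),.049),onz(g,S(185,388),.049))
print("holes top", [onz(f,T(*p),.049) for p in [(387,273),(302,318),(219,364)]],onz(f,T(150,409),.095))
TA=lambda x,y:u(x,y,4,95,145); SB=lambda x,y:u(x,y,5,210,120)
print("chuck",onz(f,TA(573,143),.106),onz(g,SB(294,340),.106),tri([f,g],[TA(573,143),SB(294,340)]))
print("mallet",onz(f,TA(180,388),.074),onz(g,SB(386,105),.074))
print("handle end",onz(f,TA(58,535),.037))
print("vise bar",onz(f,TA(612,340),.04),"glue",onz(g,SB(211,352),.185),"tin",onz(f,TA(397,137),.075))
print("yellow",onz(f,T(330,115),.0))
print('rackcorners',[onz(f,T(*p),.042) for p in [(55,383),(112,483),(400,200),(455,292)]])
E
```

```text
arbor top [ 0.5164 -0.3626  0.121 ] [ 0.5158 -0.3627  0.124 ] [ 0.5204 -0.3631  0.124 ]
arbor collar [ 0.5156 -0.3623  0.049 ] [ 0.5207 -0.3647  0.049 ]
holes top [array([ 0.5156, -0.3623,  0.049 ]), array([ 0.4923, -0.3165,  0.049 ]), array([ 0.4685, -0.2722,  0.049 ])] [ 0.4459 -0.2272  0.095 ]
chuck [0.6048 0.0345 0.106 ] [0.6104 0.0339 0.106 ] [0.6063 0.0358 0.1027]
mallet [0.4204 0.3372 0.074 ] [0.4252 0.335  0.074 ]
handle end [0.3034 0.4426 0.037 ]
vise bar [0.4562 0.0055 0.04  ] glue [ 0.6582 -0.084   0.185 ] tin [0.6132 0.171  0.075 ]
yellow [ 0.604 -0.346  0.   ]
rackcorners [array([ 0.459 , -0.1868,  0.042 ]), array([ 0.4066, -0.2162,  0.042 ]), array([ 0.5546, -0.372 ,  0.042 ]), array([ 0.5056, -0.4005,  0.042 ])]
```

```bash
cat >> h.py <<'E'
np.set_printoptions(precision=4,suppress=True)
def plan(p,yaw=None):
    s=ctrl.get_state(); R=np.array(s["eef_rot"]); d=np.array(p)-s["ee_pos"]
    cy=np.degrees(np.arctan2(R[1,0],R[0,0])); t=0 if yaw is None else -((yaw-cy+180)%360-180)
    print("t",round(s["time_s"],2),"pos",s["ee_pos"],"yaw",round(cy,2),"F",s["contact_force"],"w",round(s["width"],3))
    print("shift",np.round(R.T@d/.2,4),"turn",round(t/60,4),"dist",np.linalg.norm(d).round(4))
E
python3 -c "
from h import *
plan([.517,-.363,.2],27.6)"
```

```text
t 0.35 pos [ 0.1593 -0.5524  0.2385] yaw -73.91 F [ 0.5346  0.0741 -0.4552] w 1.002
shift [-0.4142 -1.9807  0.1929] turn -1.6919 dist 0.4065
```

Call:
step_arm --moves '[[[-0.05, -0.2, 0.02, -0.14, 1], [-0.1, -0.4, 0.04, -0.28, 1], [-0.15, -0.6, 0.06, -0.42, 1], [-0.2, -0.8, 0.08, -0.56, 1], [-0.2, -1, 0.1, -0.7, 1]]]'

```text
time_s: 0.85
ee_pos: [0.3416, -0.4571, 0.2187]
eef_rot: [[0.852, -0.523, -0.0], [-0.523, -0.852, 0.0], [-0.0, -0.0, -1.0]]
contact_force: [0.3, -0.1, -0.2]
width: 1.002
```

```bash
python3 -c "
from h import *
plan([.517,-.363,.2],27.6)"
```

```text
t 0.85 pos [ 0.3416 -0.4571  0.2187] yaw -31.56 F [ 0.3354 -0.0942 -0.1674] w 1.002
shift [ 0.501  -0.8599  0.0935] turn -0.986 dist 0.1999
```

Call:
step_arm --moves '[[[0.1, -0.17, 0.02, -0.14, 1], [0.2, -0.34, 0.04, -0.28, 1], [0.3, -0.51, 0.06, -0.42, 1], [0.4, -0.68, 0.08, -0.56, 1], [0.5, -0.86, 0.09, -0.7, 1]]]'

```text
time_s: 1.35
ee_pos: [0.5174, -0.3645, 0.2002]
eef_rot: [[0.983, 0.181, -0.0], [0.181, -0.983, 0.0], [-0.0, -0.0, -1.0]]
contact_force: [-0.5, -0.8, -0.3]
width: 0.997
```

Call:
step_arm --moves '[[[0, 0, 0, -0.14, 1], [0, 0, 0, -0.28, 1], [0, 0, 0, -0.28, 1]]]'

```text
time_s: 1.65
ee_pos: [0.5166, -0.365, 0.2005]
eef_rot: [[0.891, 0.454, -0.0], [0.454, -0.891, 0.0], [-0.0, -0.0, -1.0]]
contact_force: [0.2, 0.4, 0.3]
width: 1.005
```

```bash
python3 -c "
from h import *
plan([.517,-.363,.2],27.6)
f=ctrl.grab_frame('wrist');save(f,'w2.png',None,1.5)
for z in(.049,.124):print(proj(f,[.517,-.363,z]))"
```

```text
t 1.65 pos [ 0.5166 -0.365   0.2005] yaw 27.02 F [0.2159 0.4399 0.279 ] w 1.005
shift [ 0.0065 -0.008   0.0023] turn -0.0097 dist 0.0021
[257.3661 174.9386]
[257.6474 199.9154]
```

View pics/w2.png

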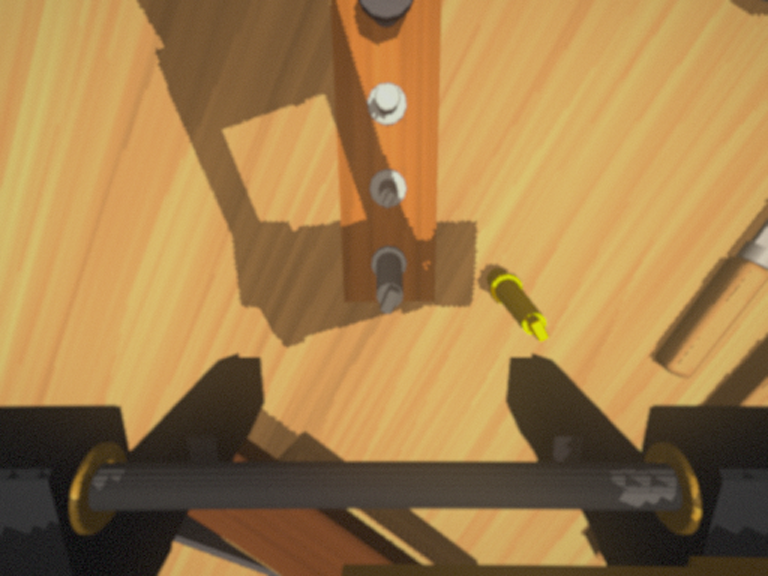

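The wrist view shows the big arbor at (389,264) to (389,303), with the two neighbours above it. The yellow look-alike stands at (490,275) to (545,330), near where the right finger will come down.

```bash
python3 -c "
from h import *
f=ctrl.grab_frame('wrist')
v=lambda x,y:((x+.5)/1.5-.5,(y+.5)/1.5-.5)
print(onz(f,v(389.5,264),.049),onz(f,v(389,302),.124))
for z in (.08,.1,.107):print('y',onz(f,v(543,330),z))
print('ybase',onz(f,v(494,280),.0),onz(f,v(509,286),.025))
s=ctrl.get_state();R=np.array(s['eef_rot'])
for P in ([.604,-.346,0],onz(f,v(543,330),.1)):print(R.T@(np.array(P)-s['ee_pos']))
im=f['frame'].astype(int)
g=cv2.cvtColor(f['frame'],cv2.COLOR_RGB2HSV)
save(f,'w2z.png',(220,150,380,260),5)
"
```

```text
[ 0.5192 -0.3632  0.049 ] [ 0.5183 -0.3637  0.124 ]
y [ 0.6217 -0.3508  0.08  ]
y [ 0.6111 -0.3464  0.1   ]
y [ 0.6074 -0.3448  0.107 ]
ybase [ 0.6058 -0.3493  0.    ] [ 0.6091 -0.3442  0.025 ]
[0.0873 0.022  0.2006]
[0.0934 0.0255 0.1006]
```

View pics/w2z.png

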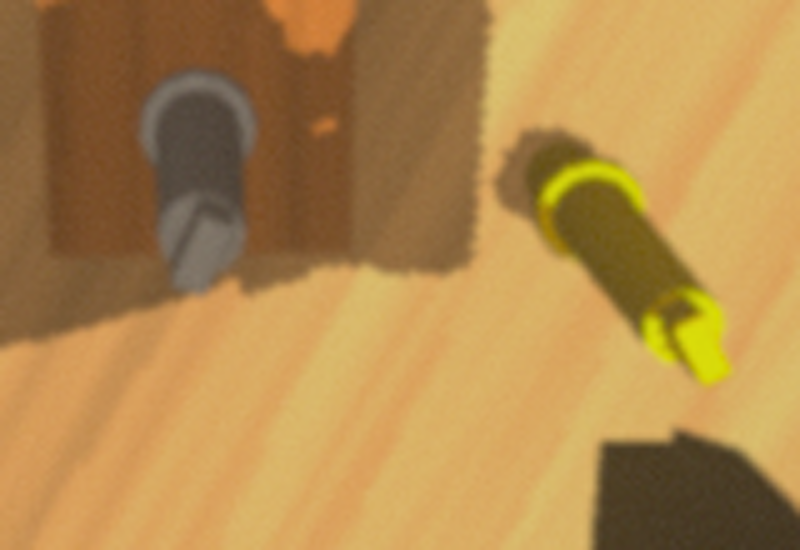

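```bash
python3 -c "
from h import *
plan([.5186,-.3634,.065],27.6)"
```

```text
t 1.75 pos [ 0.5162 -0.3655  0.2006] yaw 26.65 F [0.282  0.8282 0.571 ] w 1.003
shift [ 0.0157 -0.0038  0.6781] turn -0.0158 dist 0.1357
```

Call:
step_arm --moves '[[[0.015, -0.004, 0.1, -0.015, 0.55], [0.015, -0.004, 0.3, -0.015, 0.55], [0.015, -0.004, 0.5, -0.015, 0.5], [0.015, -0.004, 0.65, -0.015, 0.5], [0.015, -0.004, 0.675, -0.015, 0.5]]]'

```text
time_s: 2.25
ee_pos: [0.5159, -0.3615, 0.0613]
eef_rot: [[0.886, 0.463, -0.005], [0.463, -0.886, 0.006], [-0.002, -0.007, -1.0]]
contact_force: [0.0, 0.4, -0.2]
width: 0.569
```

```bash
python3 -c "
from h import *
plan([.5186,-.3634,.065],27.6)
f=ctrl.grab_frame('wrist');save(f,'w3.png',None,1.5)"
```

```text
t 2.25 pos [ 0.5159 -0.3615  0.0613] yaw 27.57 F [ 0.0189  0.438  -0.2065] w 0.569
shift [ 0.0075  0.0148 -0.0186] turn -0.0005 dist 0.005
```

View pics/w3.png

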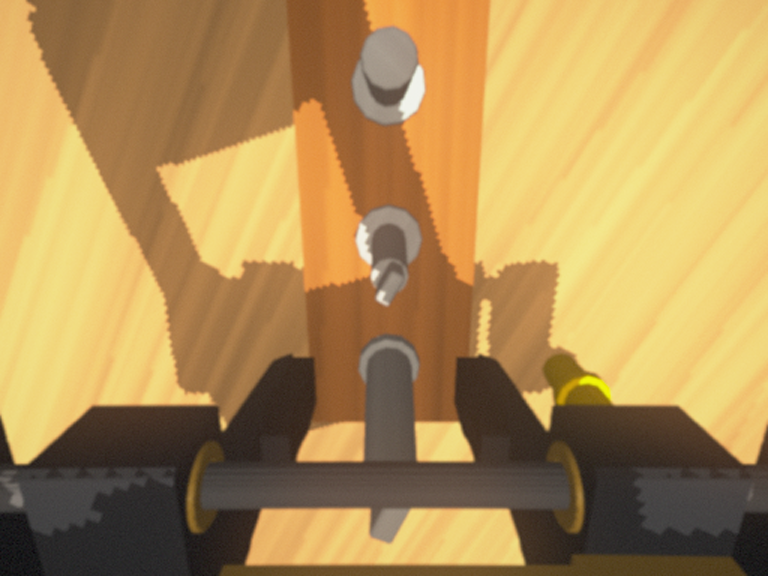

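Both fingers straddle the big arbor, whose collar is at (389,365). The yellow look-alike at (580,385) is clear.

Call:
step_arm --moves '[[[0, 0, 0, 0, 0.5], [0, 0, 0, 0, 0.5]]]'

```text
time_s: 2.5
ee_pos: [0.5197, -0.3648, 0.0682]
eef_rot: [[0.885, 0.465, 0.003], [0.465, -0.885, -0.003], [0.001, 0.004, -1.0]]
contact_force: [0.4, 0.6, -0.1]
width: 0.501
```

```bash
python3 -c "
from h import *
plan([.5186,-.3634,.065],27.6)
f=ctrl.grab_frame('wrist');v=lambda x,y:((x+.5)/1.5-.5,(y+.5)/1.5-.5)
save(f,'w3b.png',(220,210,300,370),5)
print(onz(f,v(389,364),.049),proj(f,[.5186,-.3634,.124]))"
```

```text
t 2.5 pos [ 0.5197 -0.3648  0.0682] yaw 27.73 F [ 0.363   0.6075 -0.1171] w 0.501
shift [-0.0017 -0.0087  0.0158] turn 0.0022 dist 0.0036
[ 0.5241 -0.3687  0.049 ] [254.7246 321.9303]
```

View pics/w3b.png

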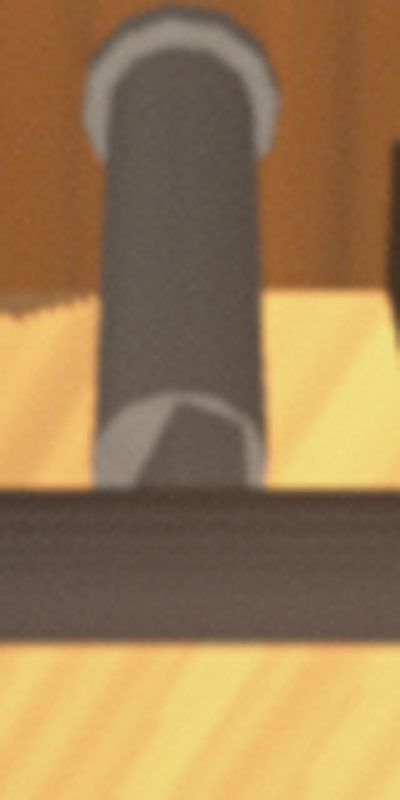

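Call:
step_arm --moves '[[[0, 0, 0, 0, 0.5], [0, 0, 0, 0, 0.5], [0, 0, 0, 0, 0.5]]]'

```text
time_s: 2.85
ee_pos: [0.5188, -0.3636, 0.0663]
eef_rot: [[0.885, 0.466, 0.001], [0.466, -0.885, -0.001], [0.0, 0.001, -1.0]]
contact_force: [0.1, -0.4, -0.3]
width: 0.502
```

```bash
python3 -c "
from h import *
plan([.5186,-.3634,.065],27.6)
f=ctrl.grab_frame('wrist')
save(f,'w3c.png',(220,210,300,370),5)
print(proj(f,[.5186,-.3634,.049]));s=ctrl.get_state();R=np.array(s['eef_rot'])
for px in ((256.2,229),(256.2,230)):
  P=onz(f,px,.049);print(P,R.T@(P-s['ee_pos']))"
```

```text
t 2.85 pos [ 0.5188 -0.3636  0.0663] yaw 27.78 F [ 0.0661 -0.425  -0.2905] w 0.502
shift [-0.0004 -0.0013  0.0066] turn 0.0031 dist 0.0013
[255.7055 235.4417]
[ 0.5169 -0.3595  0.049 ] [ 0.0002 -0.0044  0.0171]
[ 0.5172 -0.3601  0.049 ] [ 0.0002 -0.0037  0.0171]
```

View pics/w3c.png

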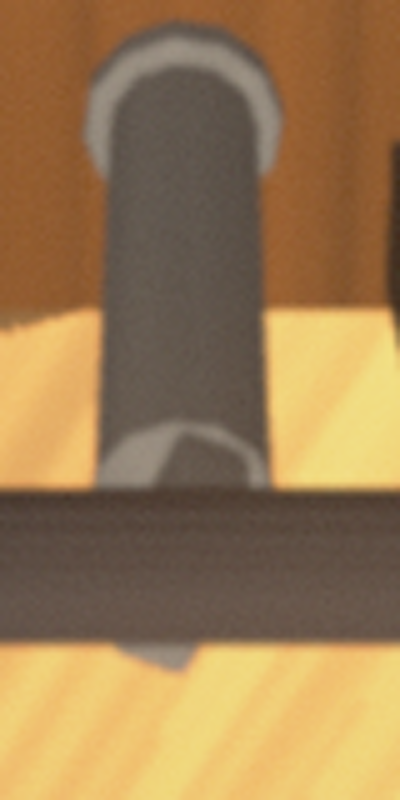

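Call:
step_arm --moves '[[[0, 0, 0.005, 0, 0], [0, 0, 0.005, 0, 0], [0, 0, 0.005, 0, 0], [0, 0, 0.005, 0, 0], [0, 0, 0.005, 0, 0]]]'

```text
time_s: 3.4
ee_pos: [0.5185, -0.3634, 0.0646]
eef_rot: [[0.885, 0.466, -0.0], [0.466, -0.885, 0.0], [-0.0, -0.0, -1.0]]
contact_force: [-0.5, -0.1, -0.6]
width: 0.176
```

Call:
step_arm --moves '[[[0, 0, -0.05, 0, 0], [0, 0, -0.15, 0, 0], [0, 0, -0.3, 0, 0], [0, 0, -0.5, 0, 0], [0, 0, -0.68, 0, 0]]]'

```text
time_s: 3.9
ee_pos: [0.5183, -0.3632, 0.2026]
eef_rot: [[0.885, 0.466, -0.0], [0.466, -0.885, 0.0], [-0.0, -0.0, -1.0]]
contact_force: [1.1, -0.6, -2.4]
width: 0.175
```

```bash
python3 -c "
from h import *
plan([.606,.035,.22],27.6)
f=ctrl.grab_frame('wrist');save(f,'w4.png',None,1.5)"
```

```text
t 3.9 pos [ 0.5183 -0.3632  0.2026] yaw 27.79 F [ 1.0614 -0.6428 -2.3979] w 0.175
shift [ 1.3159 -1.5571 -0.0869] turn 0.0031 dist 0.4081
```

View pics/w4.png

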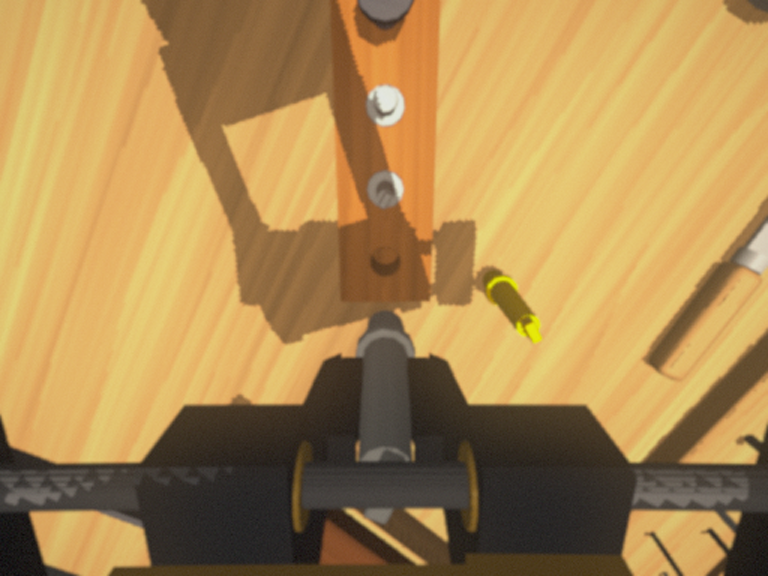

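The arbor is lifted, with its taper visible at (385,320), and the first hole is empty.

Call:
step_arm --moves '[[[0.08, -0.1, -0.05, 0, 0], [0.23, -0.28, -0.08, 0, 0], [0.42, -0.5, -0.12, 0, 0], [0.62, -0.74, -0.14, 0, 0], [0.82, -0.97, -0.14, 0, 0]]]'

```text
time_s: 4.45
ee_pos: [0.5661, -0.145, 0.2289]
eef_rot: [[0.885, 0.466, 0.001], [0.466, -0.885, -0.0], [0.001, 0.001, -1.0]]
contact_force: [1.0, 0.8, -2.6]
width: 0.176
```

Call:
step_arm --moves '[[[0.18, -0.2, 0, 0, 0], [0.31, -0.38, 0, 0, 0], [0.42, -0.5, 0, 0, 0], [0.48, -0.56, 0, 0, 0], [0.495, -0.585, 0, 0, 0]]]'

```text
time_s: 4.95
ee_pos: [0.5992, 0.0043, 0.2281]
eef_rot: [[0.884, 0.468, -0.0], [0.468, -0.884, -0.0], [-0.0, 0.0, -1.0]]
contact_force: [0.2, 0.7, -2.8]
width: 0.176
```

Call:
step_arm --moves '[[[0, 0, 0, 0, 0], [0, 0, 0, 0, 0], [0, 0, 0, 0, 0]]]'

```text
time_s: 5.25
ee_pos: [0.5989, 0.0013, 0.228]
eef_rot: [[0.886, 0.464, -0.0], [0.464, -0.886, -0.0], [-0.0, 0.0, -1.0]]
contact_force: [0.2, 0.1, -2.3]
width: 0.177
```

```bash
python3 -c "
from h import *
plan([.606,.035,.20])
f=ctrl.grab_frame('wrist');save(f,'w5.png',None,1.5)
for P in ([.606,.035,.106],[.606,.035,.18]): print(proj(f,P))"
```

```text
t 5.25 pos [0.5989 0.0013 0.228 ] yaw 27.67 F [ 0.1639  0.1057 -2.3404] w 0.177
shift [ 0.1096 -0.1327  0.1401] turn 0.0 dist 0.0444
[280.5371 156.4472]
[288.8538 179.0097]
```

View pics/w5.png

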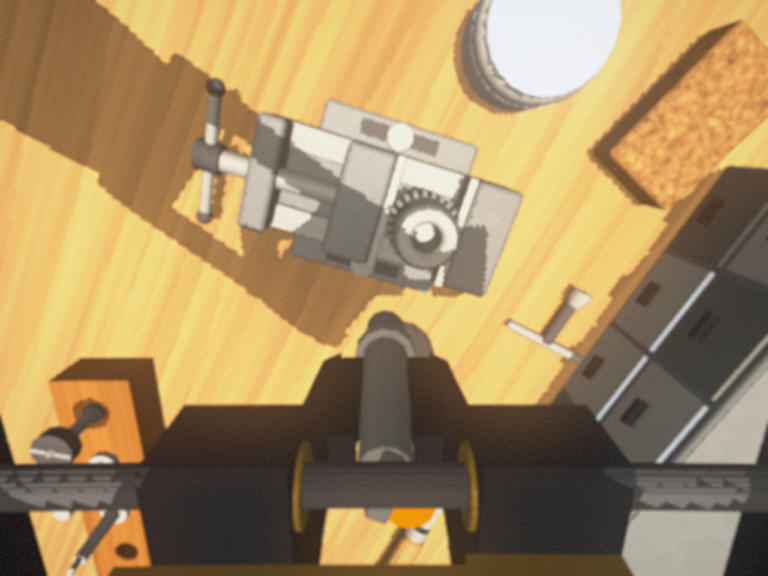

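The chuck mouth is at (427,233). The arbor's taper tip is at (385,320).

Call:
step_arm --moves '[[[0.03, -0.04, 0, 0, 0], [0.08, -0.09, 0, 0, 0], [0.11, -0.13, 0, 0, 0], [0.11, -0.13, 0, 0, 0], [0.11, -0.13, 0, 0, 0]]]'

```text
time_s: 5.8
ee_pos: [0.6064, 0.0369, 0.228]
eef_rot: [[0.884, 0.467, -0.0], [0.467, -0.884, -0.0], [-0.0, 0.0, -1.0]]
contact_force: [-0.6, -0.2, -2.5]
width: 0.178
```

```bash
python3 -c "
from h import *
plan([.606,.035,.20])
f=ctrl.grab_frame('wrist');save(f,'w6.png',(190,110,320,360),3)
for P in ([.606,.035,.106],[.606,.035,.18]): print(proj(f,P))"
```

```text
t 5.8 pos [0.6064 0.0369 0.228 ] yaw 27.87 F [-0.615  -0.2265 -2.466 ] w 0.178
shift [-0.006   0.0075  0.14  ] turn 0.0 dist 0.0281
[254.7781 186.4164]
[254.2167 217.9425]
```

View pics/w6.png

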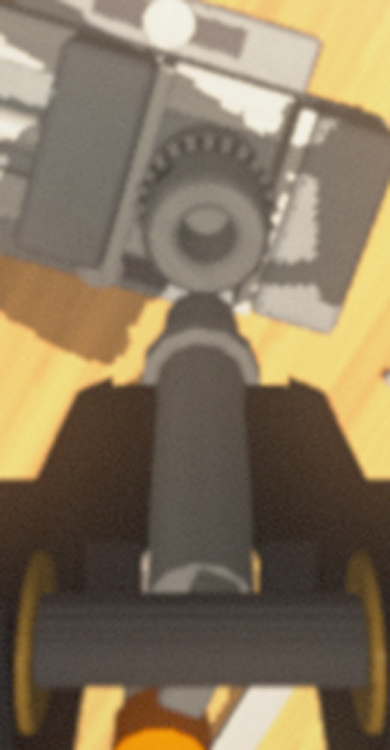

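```bash
python3 -c "
from h import *
f=ctrl.grab_frame('wrist');s=ctrl.get_state();R=np.array(s['eef_rot'])
c=lambda x,y:(190+(x+.5)/3-.5,110+(y+.5)/3-.5)
z=s['ee_pos'][2]
M=onz(f,c(207,228),.106);print('mouth',M,R.T@(M-s['ee_pos']))
for n,uv,h in (('collar top',c(202.5,365),z-.0233+.007),('tip front',c(202,293),z-.0233-.025)):
  P=onz(f,uv,h);print(n,P,R.T@(P-s['ee_pos']))
for h in(-.0163,-.0483):print(proj(f,s['ee_pos']+[0,0,h]))
g=ctrl.grab_frame('top');save(g,'t6.png',(200,140,280,220),7)
g=ctrl.grab_frame('scene');save(g,'s6.png',(210,120,330,250),5)"
```

```text
mouth [0.6088 0.0369 0.106 ] [0.0025 0.0005 0.1221]
collar top [0.6054 0.04   0.2118] [ 0.0009 -0.0037  0.0163]
tip front [0.604  0.0424 0.1798] [ 0.0009 -0.0065  0.0483]
[255.6562 237.0533]
[255.7734 216.1298]
```

View pics/s6.png

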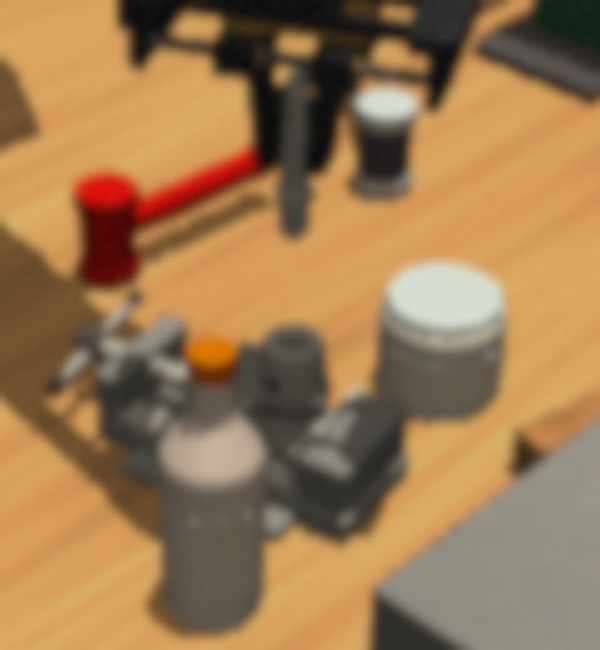

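```bash
python3 -c "
from h import *
f=ctrl.grab_frame('wrist');s=ctrl.get_state();R=np.array(s['eef_rot'])
save(f,'w7.png',(225,160,295,260),7)
c=lambda P:(np.array(proj(f,s['ee_pos']+R@np.array(P)))-[225,160]+.5)*7-.5
print('collar top front',c([0,-.012,.0163]),'collar bot front',c([0,-.012,.0233]),'tip front r7',c([0,-.007,.0483]),'L/R',c([-.012,0,.0163]),c([.012,0,.0163]))"
```

```text
collar top front [218.7102 409.5912] collar bot front [218.8556 377.5676] tip front r7 [219.353  327.9431] L/R [ 77.4667 540.1935] [360.2794 540.0464]
```

View pics/w7.png

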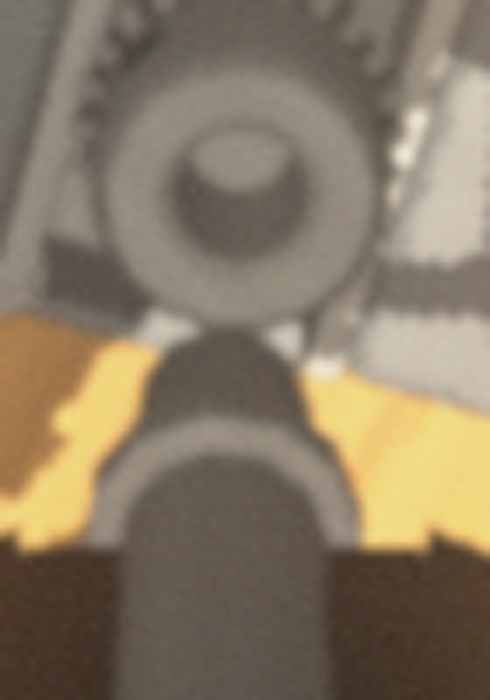

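```bash
python3 -c "
from h import *
f=ctrl.grab_frame('wrist');s=ctrl.get_state();R=np.array(s['eef_rot'])
for uv in ((242,192),(242,195)):
  M=onz(f,(225+(uv[0]+.5)/7-.5,160+(uv[1]+.5)/7-.5),.106);print('mouth',M,R.T@(M-s['ee_pos']))
print(s['ee_pos'])"
```

```text
mouth [0.6099 0.0354 0.106 ] [0.0029 0.0021 0.1221]
mouth [0.6101 0.035  0.106 ] [0.0029 0.0025 0.1221]
[0.6064 0.0359 0.2281]
```

Call:
step_arm --moves '[[[0.012, 0.01, 0.05, 0, 0], [0.012, 0.01, 0.15, 0, 0], [0.012, 0.01, 0.24, 0, 0], [0.012, 0.01, 0.28, 0, 0], [0.012, 0.01, 0.29, 0, 0]]]'

```text
time_s: 6.6
ee_pos: [0.6086, 0.0355, 0.1684]
eef_rot: [[0.885, 0.466, -0.003], [0.466, -0.885, 0.0], [-0.002, -0.002, -1.0]]
contact_force: [0.3, -0.7, -0.9]
width: 0.175
```

Call:
step_arm --moves '[[[0, 0, 0, 0, 0], [0, 0, 0, 0, 0], [0, 0, 0, 0, 0]]]'

```text
time_s: 6.9
ee_pos: [0.6101, 0.0355, 0.1712]
eef_rot: [[0.885, 0.466, 0.002], [0.466, -0.885, -0.0], [0.002, 0.001, -1.0]]
contact_force: [-0.1, 0.4, -2.4]
width: 0.175
```

```bash
python3 -c "
from h import *
f=ctrl.grab_frame('wrist');s=ctrl.get_state();R=np.array(s['eef_rot']);print(s['ee_pos'],s['contact_force'])
save(f,'w8.png',(225,160,295,260),7)
c=lambda P:(np.array(proj(f,s['ee_pos']+R@np.array(P)))-[225,160]+.5)*7-.5
print('collar top front',c([0,-.012,.0163]),'tip front r7',c([0,-.007,.0483]),'L/R',c([-.012,0,.0163]),c([.012,0,.0163]))
print('axis at z.106',c([0,0,s['ee_pos'][2]-.106]))
g=ctrl.grab_frame('scene');save(g,'s8.png',(235,160,295,220),9)"
```

```text
[0.61   0.0355 0.1711] [-0.1463  0.1941 -2.2645]
collar top front [217.5929 407.6032] tip front r7 [218.3439 326.2575] L/R [ 76.4531 538.226 ] [359.1521 538.0037]
axis at z.106 [218.7078 331.4577]
```

View pics/w8.png

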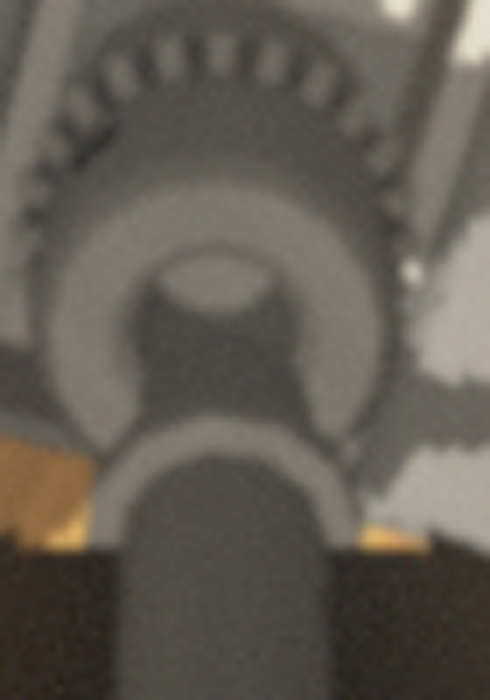

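View pics/s8.png

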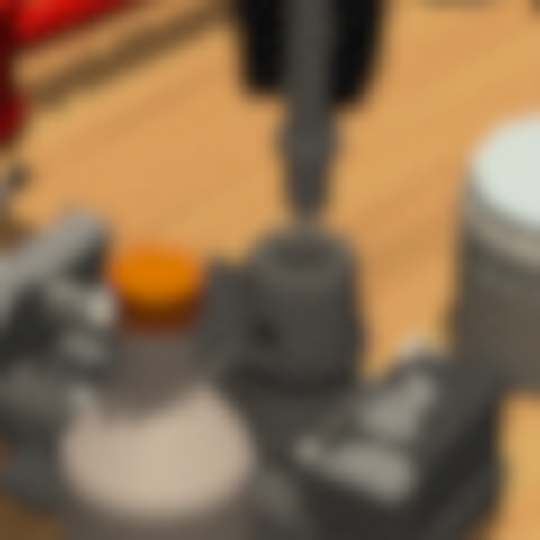

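```bash
python3 -c "
from h import *
f=ctrl.grab_frame('wrist');s=ctrl.get_state();R=np.array(s['eef_rot']);print(s['ee_pos'],s['contact_force'])
h=s['ee_pos'][2]-.106
c=lambda P:(np.array(proj(f,s['ee_pos']+R@np.array(P)))-[225,160]+.5)*7-.5
for P in ([0,-.0205,h],[0,-.0195,h],[0,-.009,h],[-.0205,0,h],[.0205,0,h]):print(P,c(P))
save(f,'w9.png',(225,160,295,260),7)
im=f['frame'][160:260,225:295].astype(int).sum(2)
print(im[18:45,31],im[45:60:3,29:60].tolist()[:0])"
```

```text
[0.6097 0.0355 0.1707] [ 0.0783  0.4729 -2.2941]
[0, -0.0205, np.float64(0.06473406214194784)] [218.2099 147.2664]
[0, -0.0195, np.float64(0.06473406214194784)] [218.2236 156.5485]
[0, -0.009, np.float64(0.06473406214194784)] [218.3651 252.4149]
[-0.0205, 0, np.float64(0.06473406214194784)] [ 25.9507 332.5249]
[0.0205, 0, np.float64(0.06473406214194784)] [411.0068 332.2107]
[243 251 238 253 257 272 276 294 314 345 355 361 353 356 350 338 331 306
 313 345 356 361 363 366 368 360 324] []
```

Call:
step_arm --moves '[[[-0.004, 0, 0.02, 0, 0], [-0.004, 0, 0.05, 0, 0], [-0.004, 0, 0.065, 0, 0], [-0.004, 0, 0.065, 0, 0], [-0.004, 0, 0.065, 0, 0]]]'

```text
time_s: 7.55
ee_pos: [0.6086, 0.0352, 0.1569]
eef_rot: [[0.885, 0.466, -0.0], [0.466, -0.885, 0.0], [-0.0, -0.0, -1.0]]
contact_force: [0.1, -0.5, -2.3]
width: 0.175
```

```bash
python3 -c "
from h import *
f=ctrl.grab_frame('wrist');s=ctrl.get_state();R=np.array(s['eef_rot']);print(s['ee_pos'],s['contact_force'])
h=s['ee_pos'][2]-.106
c=lambda P:(np.array(proj(f,s['ee_pos']+R@np.array(P)))-[225,160]+.5)*7-.5
for P in ([0,-.018,h],[0,-.009,h],[-.018,0,h],[.018,0,h],[-.0,-0.012,.0163]):print(P,c(P))
save(f,'w10.png',(225,160,295,260),7)
im=f['frame'][160:260,225:295].astype(int).sum(2)
print(im[18:50,31])"
```

```text
[0.6088 0.0352 0.1571] [ 0.5645 -0.728  -2.3287]
[0, -0.018, np.float64(0.05108045517978392)] [220.9319 213.2816]
[0, -0.009, np.float64(0.05108045517978392)] [221.0294 299.8691]
[-0.018, 0, np.float64(0.05108045517978392)] [ 41.5697 384.2981]
[0.018, 0, np.float64(0.05108045517978392)] [400.6939 384.0741]
[-0.0, -0.012, 0.0163] [220.5367 410.6393]
[233 235 236 233 240 241 239 242 233 244 253 267 275 282 298 318 346 352
 350 356 349 351 345 331 317 313 330 341 324 262 216 216]
```

View pics/w10.png

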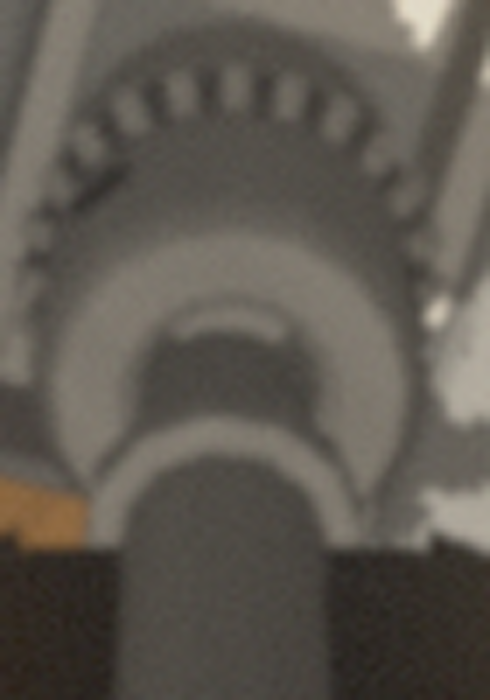

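Call:
step_arm --moves '[[[0.0025, 0.001, 0, 0, 0], [0.0025, 0.001, 0.01, 0, 0], [0.0025, 0.001, 0.02, 0, 0], [0.0025, 0.001, 0.03, 0, 0], [0.0025, 0.001, 0.035, 0, 0]]]'

```text
time_s: 8.1
ee_pos: [0.6091, 0.0353, 0.1497]
eef_rot: [[0.885, 0.466, -0.001], [0.466, -0.885, 0.0], [-0.0, -0.0, -1.0]]
contact_force: [0.7, -0.5, -2.5]
width: 0.176
```

```bash
python3 -c "
from h import *
f=ctrl.grab_frame('wrist');s=ctrl.get_state();R=np.array(s['eef_rot']);print(s['ee_pos'],s['contact_force'],s['torque'])
save(f,'w11.png',(225,160,295,260),7)
g=ctrl.grab_frame('scene');save(g,'s11.png',(235,160,295,220),9)"
```

```text
[0.609  0.0353 0.1496] [-0.245   0.1017 -2.0265] [-0.0145 -0.1808  0.0032]
```

View pics/w11.png

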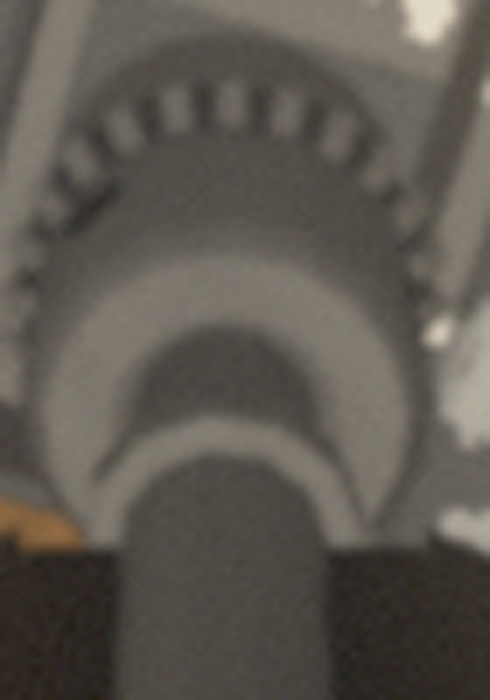

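View pics/s11.png

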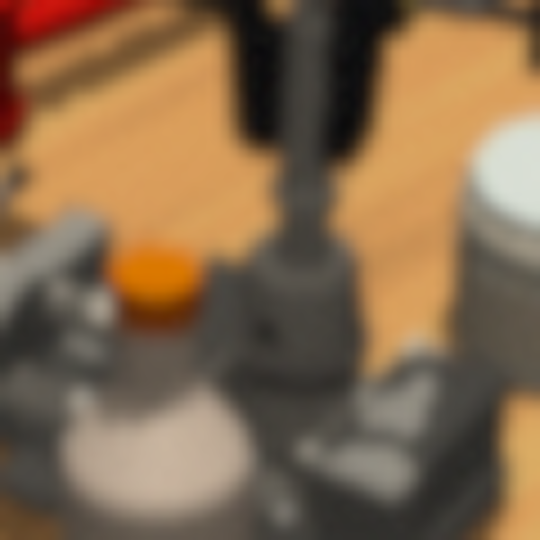

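The tip is about 5 mm into the socket and shows no contact force, so I'll continue down gently.

Call:
step_arm --moves '[[[0, 0, 0.01, 0, 0], [0, 0, 0.02, 0, 0], [0, 0, 0.03, 0, 0], [0, 0, 0.04, 0, 0]]]'

```text
time_s: 8.6
ee_pos: [0.6095, 0.035, 0.1422]
eef_rot: [[0.885, 0.466, 0.001], [0.466, -0.885, -0.0], [0.0, 0.001, -1.0]]
contact_force: [0.2, -1.1, -0.5]
width: 0.181
```

Call:
step_arm --moves '[[[0, 0, 0.006, 0, 0], [0, 0, 0.012, 0, 0]]]'

```text
time_s: 8.8
ee_pos: [0.6095, 0.0351, 0.1398]
eef_rot: [[0.885, 0.466, 0.0], [0.466, -0.885, -0.0], [0.0, 0.0, -1.0]]
contact_force: [-0.2, -1.7, -0.9]
width: 0.173
```

Call:
step_arm --moves '[[[0, 0, 0.006, 0, 0], [0, 0, 0.012, 0, 0]]]'

```text
time_s: 9.0
ee_pos: [0.6095, 0.0351, 0.1374]
eef_rot: [[0.885, 0.466, 0.0], [0.466, -0.885, -0.0], [0.0, 0.0, -1.0]]
contact_force: [0.4, -1.5, 1.0]
width: 0.18
```

Call:
step_arm --moves '[[[0, 0, 0.006, 0, 0], [0, 0, 0.01, 0, 0]]]'

```text
time_s: 9.2
ee_pos: [0.6095, 0.035, 0.1355]
eef_rot: [[0.885, 0.466, 0.001], [0.466, -0.885, -0.0], [0.0, 0.001, -1.0]]
contact_force: [0.2, -2.9, 1.5]
width: 0.174
```

Call:
step_arm --moves '[[[-0.001, 0.002, 0, 0, 0], [-0.002, 0.004, 0, 0, 0]]]'

```text
time_s: 9.4
ee_pos: [0.6095, 0.0346, 0.1354]
eef_rot: [[0.885, 0.466, 0.001], [0.466, -0.885, 0.0], [0.001, -0.0, -1.0]]
contact_force: [1.9, 0.2, -0.3]
width: 0.18
```

Call:
step_arm --moves '[[[0, 0, 0.004, 0, 0], [0, 0, 0.008, 0, 0]]]'

```text
time_s: 9.6
ee_pos: [0.6096, 0.0345, 0.134]
eef_rot: [[0.885, 0.466, 0.001], [0.466, -0.885, 0.0], [0.001, 0.0, -1.0]]
contact_force: [1.1, -0.8, 2.2]
width: 0.178
```

```bash
python3 -c "
from h import *
f=ctrl.grab_frame('wrist');s=ctrl.get_state();R=np.array(s['eef_rot']);print(s['ee_pos'],s['contact_force'],s['torque'])
save(f,'w12.png',(225,160,295,260),7)
g=ctrl.grab_frame('scene');save(g,'s12.png',(235,150,295,210),9)"
```

```text
[0.6096 0.0345 0.1339] [ 0.9337 -1.0935  2.3354] [-0.0754 -0.3918  0.0078]
```

View pics/w12.png

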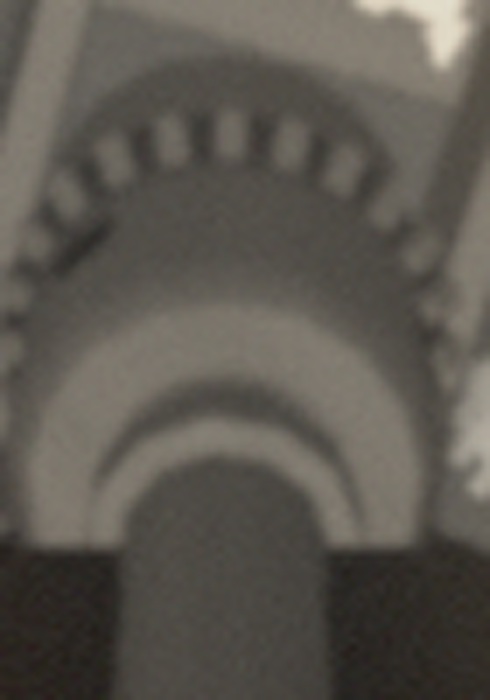

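View pics/s12.png

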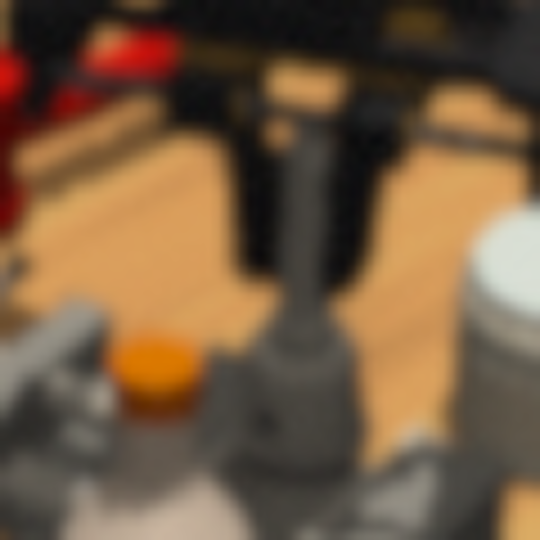

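Call:
step_arm --moves '[[[0, 0, 0, 0, 0.3], [0, 0, 0, 0, 0.45], [0, 0, 0, 0, 0.5], [0, 0, 0, 0, 0.5]]]'

```text
time_s: 10.1
ee_pos: [0.6089, 0.0345, 0.1334]
eef_rot: [[0.885, 0.466, -0.001], [0.466, -0.885, 0.0], [-0.001, -0.001, -1.0]]
contact_force: [0.3, -0.6, 0.5]
width: 0.492
```

```bash
python3 -c "
from h import *
f=ctrl.grab_frame('wrist');s=ctrl.get_state();print(s['ee_pos'],s['contact_force'],s['width'])
save(f,'w13.png',(195,130,325,370),3)
g=ctrl.grab_frame('scene');save(g,'s13.png',(235,150,295,210),9)"
```

```text
[0.609  0.0344 0.1334] [-1.2543 -0.3223  0.5338] 0.5005054405534893
```

View pics/w13.png

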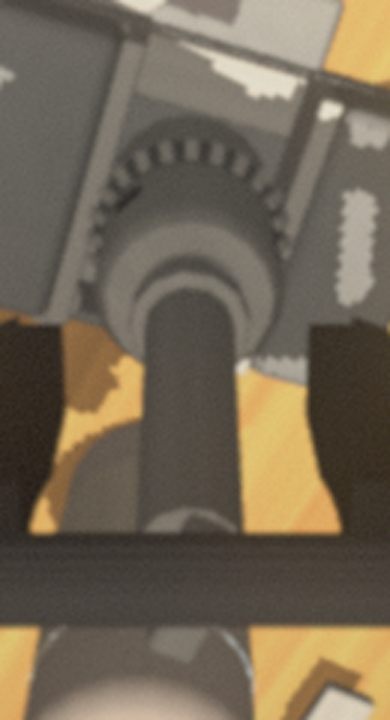

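View pics/s13.png

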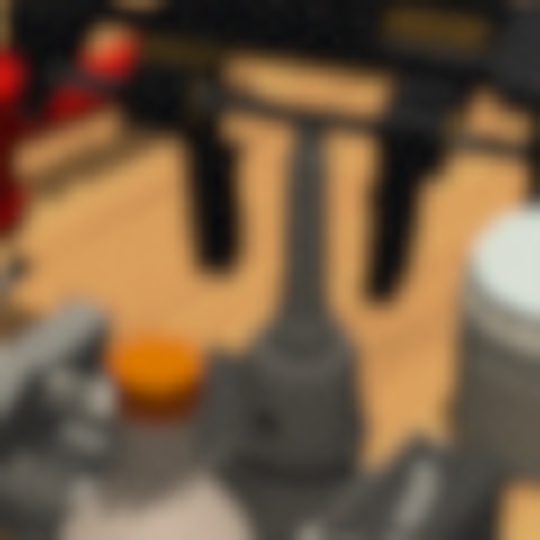

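The arbor stands upright in the socket, with the collar slightly above the chuck. Both fingers are clear, so I'll raise straight up.

Call:
step_arm --moves '[[[0, 0, -0.05, 0, 0.6], [0, 0, -0.15, 0, 0.6], [0, 0, -0.3, 0, 0.7], [0, 0, -0.45, 0, 0.8], [0, 0, -0.6, 0, 0.8]]]'

```text
time_s: 10.7
ee_pos: [0.6092, 0.0344, 0.2557]
eef_rot: [[0.885, 0.466, 0.001], [0.466, -0.885, -0.0], [0.0, 0.0, -1.0]]
contact_force: [0.5, -1.1, 0.4]
width: 0.801
```

```bash
python3 -c "
from h import *
plan([.388,.370,.16],48)
g=ctrl.grab_frame('scene');save(g,'s14.png',(235,130,295,210),7)
f=ctrl.grab_frame('wrist');save(f,'w14.png',None,1.5)"
```

```text
t 10.7 pos [0.6092 0.0344 0.2557] yaw 27.79 F [ 0.5118 -1.0673  0.361 ] w 0.801
shift [-0.1964 -2.0004  0.478 ] turn -0.3369 dist 0.4132
```

View pics/s14.png

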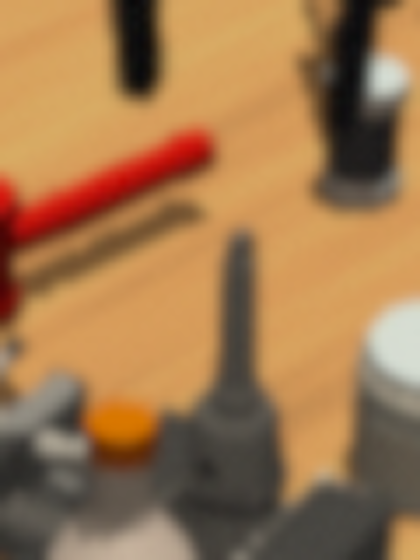

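View pics/w14.png

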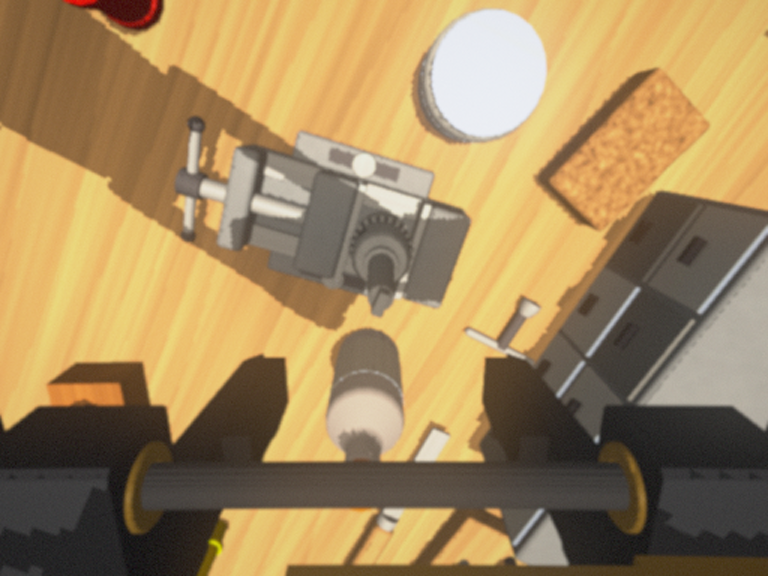

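The arbor stands upright by itself. Next is the mallet.

Call:
step_arm --moves '[[[0, -0.1, 0, 0, 0.8], [0, -0.3, 0, 0, 0.8], [-0.04, -0.53, 0.04, -0.05, 0.8], [-0.08, -0.77, 0.08, -0.1, 0.8], [-0.1, -1, 0.12, -0.17, 0.8]]]'

```text
time_s: 11.3
ee_pos: [0.4951, 0.2037, 0.2278]
eef_rot: [[0.787, 0.617, -0.003], [0.617, -0.787, -0.0], [-0.003, -0.002, -1.0]]
contact_force: [-0.4, 0.5, -0.2]
width: 0.797
```

```bash
python3 -c "
from h import *
plan([.388,.370,.18],48)"
```

```text
t 11.3 pos [0.4951 0.2037 0.2278] yaw 38.12 F [-0.388   0.4532 -0.1543] w 0.797
shift [ 0.0926 -0.984   0.2406] turn -0.1647 dist 0.2034
```

Call:
step_arm --moves '[[[0.02, -0.24, 0.02, -0.04, 0.7], [0.05, -0.48, 0.06, -0.08, 0.7], [0.07, -0.72, 0.12, -0.12, 0.7], [0.09, -0.9, 0.2, -0.16, 0.7], [0.09, -0.98, 0.24, -0.165, 0.7]]]'

```text
time_s: 11.8
ee_pos: [0.3872, 0.3695, 0.1789]
eef_rot: [[0.667, 0.745, -0.004], [0.745, -0.667, -0.002], [-0.004, -0.002, -1.0]]
contact_force: [-0.8, -0.2, -0.2]
width: 0.702
```

Call:
step_arm --moves '[[[0, 0, 0, 0, 0.7], [0, 0, 0, 0, 0.7], [0, 0, 0, 0, 0.7]]]'

```text
time_s: 12.1
ee_pos: [0.3924, 0.3669, 0.1819]
eef_rot: [[0.671, 0.741, 0.0], [0.741, -0.671, -0.0], [0.0, 0.0, -1.0]]
contact_force: [0.3, -0.3, 0.8]
width: 0.704
```

```bash
python3 -c "
from h import *
plan([.388,.370,.16],48)
f=ctrl.grab_frame('wrist');save(f,'w15.png',None,1.5)
for P in ([.4245,.337,.074],[.3874,.3705,.05],[.304,.446,.05]):print(proj(f,P)*1.5)
g=ctrl.grab_frame('scene');save(g,'s15.png',(240,100,320,180),6)"
```

```text
t 12.1 pos [0.3924 0.3669 0.1819] yaw 47.83 F [ 0.2909 -0.269   0.8069] w 0.704
shift [-0.0033 -0.0266  0.1097] turn -0.0028 dist 0.0226
[383.6401 351.9146]
[383.4814 263.3249]
[383.1077  65.5404]
```

View pics/w15.png

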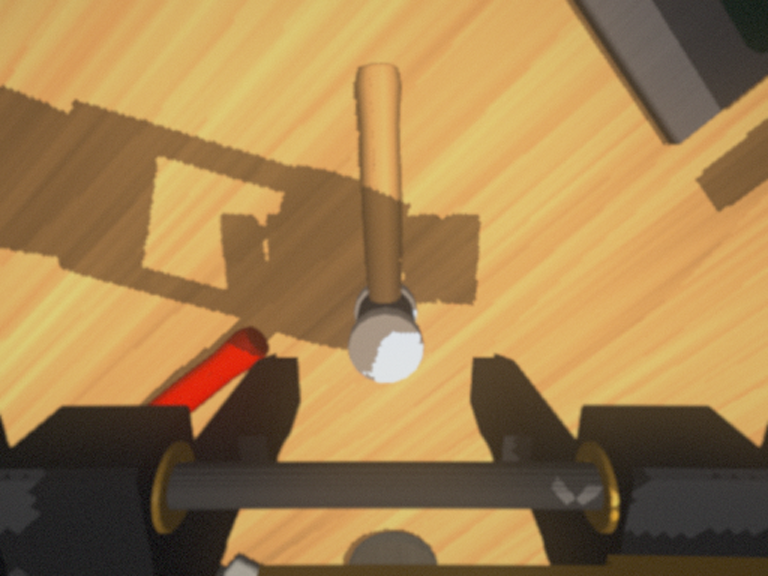

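View pics/s15.png

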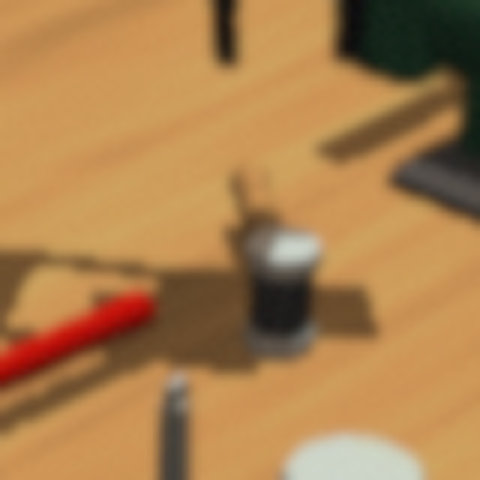

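```bash
python3 -c "
from h import *
f=ctrl.grab_frame('wrist');s=ctrl.get_state();R=np.array(s['eef_rot'])
v=lambda x,y:((x+.5)/1.5-.5,(y+.5)/1.5-.5)
H=onz(f,v(386,345),.074);A=onz(f,v(378.5,75),.045);B=onz(f,v(384,270),.045);r=onz(f,v(255,338),.045)
print(H,A,B,r)
for P in (H,A,B,r):print(R.T@(P-s['ee_pos']))
d=A-H;print(np.degrees(np.arctan2(d[1],d[0])));d=A-B;print(np.degrees(np.arctan2(d[1],d[0])))
d=A-H;d[2]=0;d/=np.linalg.norm(d);G=H+.048*d;G[2]=.0183
print(d,G)
plan(G+[0,0,0],np.degrees(np.arctan2(d[1],d[0]))-90)"
```

```text
[0.4224 0.3411 0.074 ] [0.3057 0.4413 0.045 ] [0.3923 0.3667 0.045 ] [0.3689 0.2697 0.045 ]
[0.0007 0.0392 0.1082]
[-0.0035 -0.1146  0.1372]
[-0.0006 -0.0004  0.1372]
[-0.0882  0.0475  0.1372]
139.3339476329665
139.2644370270015
[-0.7585  0.6516  0.    ] [0.386  0.3723 0.0183]
t 12.25 pos [0.3928 0.3669 0.1822] yaw 47.79 F [-0.8902 -0.4977  0.1708] w 0.699
shift [-0.0035 -0.044   0.8196] turn -0.0258 dist 0.1642
```

The mallet head top is at (386,345) and its handle runs up to (378,65). The red look-alike's handle end at (258,340) is outside the finger path.

Call:
step_arm --moves '[[[-0.0035, -0.044, 0.06, -0.026, 0.6], [-0.0035, -0.044, 0.2, -0.026, 0.6], [-0.0035, -0.044, 0.36, -0.026, 0.6], [-0.0035, -0.044, 0.5, -0.026, 0.6], [-0.0035, -0.044, 0.58, -0.026, 0.6]]]'

```text
time_s: 12.75
ee_pos: [0.383, 0.3719, 0.0626]
eef_rot: [[0.65, 0.76, -0.003], [0.76, -0.65, -0.002], [-0.004, -0.001, -1.0]]
contact_force: [-0.2, -0.5, -0.1]
width: 0.602
```

```bash
python3 -c "
from h import *
plan([.386,.3723,.02],49.3)
f=ctrl.grab_frame('wrist');save(f,'w16.png',None,1.5)"
```

```text
t 12.75 pos [0.383  0.3719 0.0626] yaw 49.48 F [-0.1854 -0.4787 -0.08  ] w 0.602
shift [0.0121 0.0101 0.2127] turn 0.0029 dist 0.0427
```

View pics/w16.png

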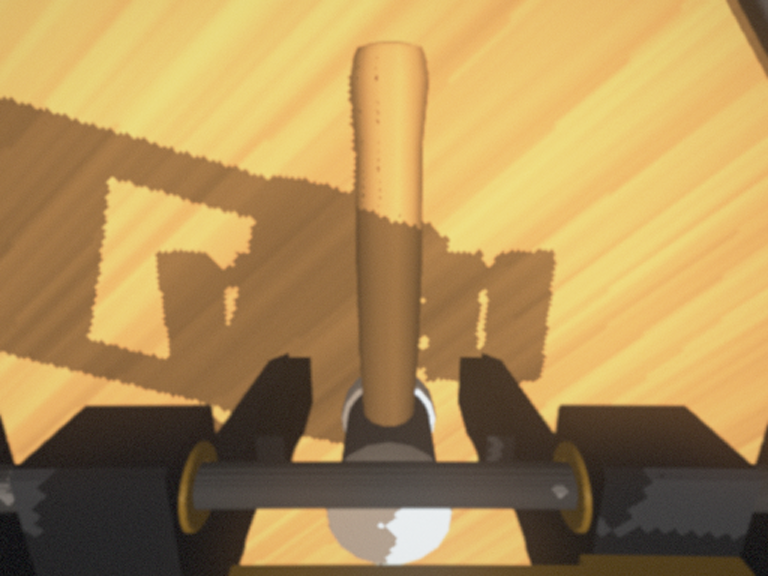

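Aligned: the handle is vertical at x≈389, between the fingers.

Call:
step_arm --moves '[[[0, 0, 0.05, 0, 0.6], [0, 0, 0.11, 0, 0.6], [0, 0, 0.16, 0, 0.6], [0, 0, 0.19, 0, 0.6], [0, 0, 0.2, 0, 0.6]]]'

```text
time_s: 13.3
ee_pos: [0.3846, 0.3727, 0.025]
eef_rot: [[0.65, 0.76, -0.001], [0.76, -0.65, -0.0], [-0.001, -0.0, -1.0]]
contact_force: [-0.4, -0.2, 0.3]
width: 0.6
```

Call:
step_arm --moves '[[[0, 0, 0, 0, 0.6], [0, 0, 0, 0, 0.6], [0, 0, 0, 0, 0.6]]]'

```text
time_s: 13.6
ee_pos: [0.3852, 0.3731, 0.0262]
eef_rot: [[0.65, 0.76, 0.001], [0.76, -0.65, 0.0], [0.001, 0.0, -1.0]]
contact_force: [0.8, -0.1, -0.6]
width: 0.596
```

```bash
python3 -c "
from h import *
plan([.386,.3723,.02],49.3)
f=ctrl.grab_frame('wrist');save(f,'w17.png',None,1.5)"
```

```text
t 13.6 pos [0.3852 0.3731 0.0262] yaw 49.45 F [ 0.8019 -0.0693 -0.6131] w 0.596
shift [-0.0007  0.0055  0.0311] turn 0.0025 dist 0.0063
```

View pics/w17.png

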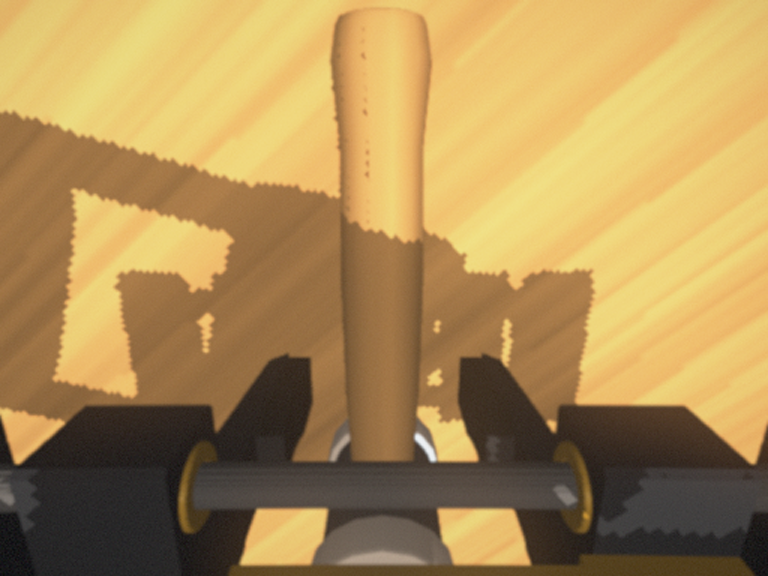

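Call:
step_arm --moves '[[[0, 0.003, 0.015, 0, 0.6], [0, 0.003, 0.03, 0, 0.6], [0, 0.003, 0.03, 0, 0.4]]]'

```text
time_s: 13.95
ee_pos: [0.385, 0.3723, 0.0192]
eef_rot: [[0.65, 0.76, -0.001], [0.76, -0.65, -0.0], [-0.001, -0.0, -1.0]]
contact_force: [0.7, -0.5, -1.0]
width: 0.532
```

Call:
step_arm --moves '[[[0, 0, 0, 0, 0], [0, 0, 0, 0, 0], [0, 0, 0, 0, 0], [0, 0, 0, 0, 0], [0, 0, 0, 0, 0]]]'

```text
time_s: 14.45
ee_pos: [0.3853, 0.3725, 0.0198]
eef_rot: [[0.65, 0.76, -0.0], [0.76, -0.65, -0.0], [-0.0, -0.0, -1.0]]
contact_force: [-0.6, -1.1, -0.1]
width: 0.249
```

Call:
step_arm --moves '[[[0, 0, -0.02, 0, 0], [0, 0, -0.06, 0, 0], [0, 0, -0.12, 0, 0], [0, 0, -0.2, 0, 0], [0, 0, -0.28, 0, 0]]]'

```text
time_s: 14.95
ee_pos: [0.3853, 0.3726, 0.077]
eef_rot: [[0.65, 0.76, 0.0], [0.76, -0.65, 0.0], [0.0, -0.0, -1.0]]
contact_force: [0.6, 0.6, -3.0]
width: 0.249
```

```bash
python3 -c "
from h import *
plan([.386,.3723,.02],49.3)
f=ctrl.grab_frame('wrist');save(f,'w18.png',None,1.5)
g=ctrl.grab_frame('scene');save(g,'s18.png',(240,80,320,180),6)"
```

```text
t 14.95 pos [0.3853 0.3726 0.077 ] yaw 49.45 F [ 0.6142  0.6477 -2.9977] w 0.249
shift [0.0011 0.0034 0.2852] turn 0.0025 dist 0.057
```

View pics/w18.png

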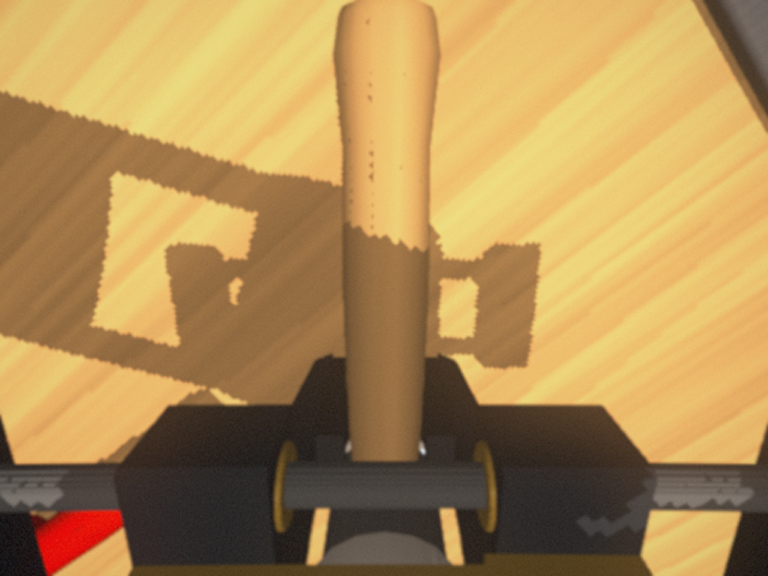

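View pics/s18.png

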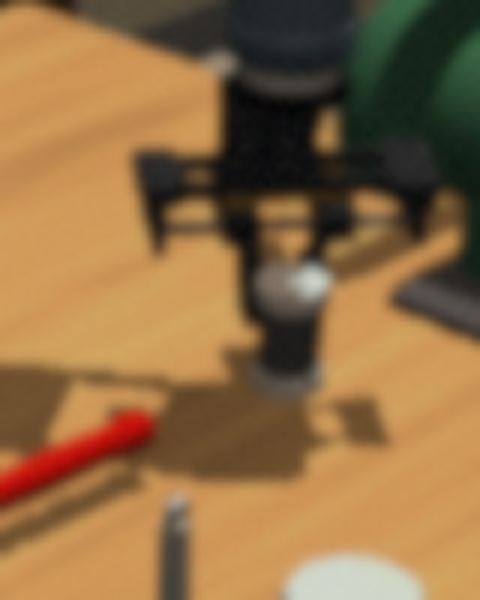

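The mallet is held level and clear. Moving above the arbor now.

Call:
step_arm --moves '[[[0, 0, -0.15, 0, 0], [0, 0, -0.35, 0, 0], [0.02, 0.03, -0.55, 0, 0], [0.02, 0.12, -0.75, 0, 0], [0.02, 0.25, -0.9, 0, 0]]]'

```text
time_s: 15.55
ee_pos: [0.4259, 0.3436, 0.2583]
eef_rot: [[0.649, 0.761, 0.002], [0.761, -0.649, 0.001], [0.002, 0.0, -1.0]]
contact_force: [1.7, 0.1, -3.1]
width: 0.247
```

```bash
python3 -c "
from h import *
plan([.5726,.066,.255],49.45)"
```

```text
t 15.55 pos [0.4259 0.3436 0.2583] yaw 49.57 F [ 1.7317  0.1253 -3.1214] w 0.247
shift [-0.5807  1.4585  0.0157] turn 0.0019 dist 0.314
```

Call:
step_arm --moves '[[[-0.06, 0.16, 0, 0, 0], [-0.14, 0.36, 0, 0, 0], [-0.23, 0.58, 0, 0, 0], [-0.31, 0.79, 0, 0, 0], [-0.39, 0.99, 0, 0, 0]]]'

```text
time_s: 16.05
ee_pos: [0.526, 0.1532, 0.2553]
eef_rot: [[0.65, 0.76, -0.0], [0.76, -0.65, -0.0], [-0.0, -0.0, -1.0]]
contact_force: [1.5, 0.6, -2.5]
width: 0.245
```

```bash
python3 -c "
from h import *
plan([.5726,.066,.255],49.45)"
```

```text
t 16.05 pos [0.526  0.1532 0.2553] yaw 49.44 F [ 1.4827  0.6188 -2.4865] w 0.245
shift [-0.1798  0.4607  0.0016] turn -0.0001 dist 0.0989
```

Call:
step_arm --moves '[[[-0.07, 0.19, 0, 0, 0], [-0.13, 0.33, 0, 0, 0], [-0.165, 0.42, 0, 0, 0], [-0.18, 0.46, 0, 0, 0], [-0.18, 0.46, 0, 0, 0]]]'

```text
time_s: 16.55
ee_pos: [0.5722, 0.0677, 0.2553]
eef_rot: [[0.651, 0.759, -0.001], [0.759, -0.651, 0.0], [-0.0, -0.001, -1.0]]
contact_force: [0.4, 0.7, -3.2]
width: 0.246
```

Call:
step_arm --moves '[[[0, 0, 0, 0, 0], [0, 0, 0, 0, 0], [0, 0, 0, 0, 0]]]'

```text
time_s: 16.85
ee_pos: [0.5718, 0.0691, 0.2558]
eef_rot: [[0.649, 0.761, 0.0], [0.761, -0.649, 0.0], [0.0, -0.0, -1.0]]
contact_force: [-0.2, -0.2, -3.5]
width: 0.246
```

```bash
python3 -c "
from h import *
plan([.5726,.066,.255],49.45)
f=ctrl.grab_frame('wrist');save(f,'w19.png',None,1.2)
f=ctrl.grab_frame('top');save(f,'t19.png',(200,140,280,220),7)
g=ctrl.grab_frame('scene');save(g,'s19.png',(215,90,325,210),5)"
```

```text
t 16.85 pos [0.5718 0.0691 0.2558] yaw 49.54 F [-0.2011 -0.2264 -3.5416] w 0.246
shift [-0.009   0.0131  0.0041] turn 0.0015 dist 0.0033
```

View pics/s19.png

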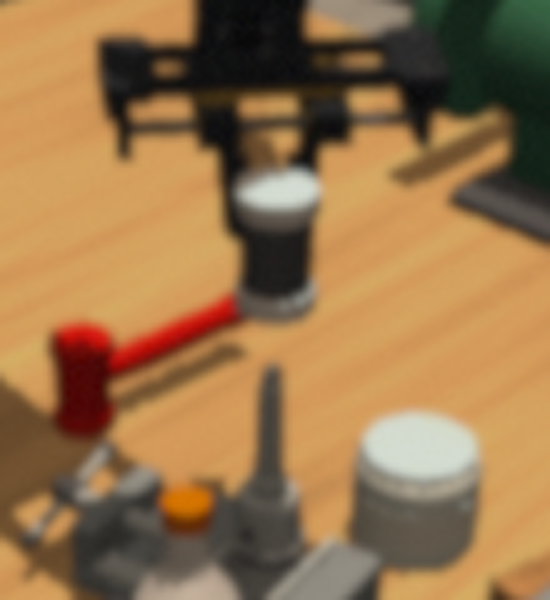

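View pics/w19.png

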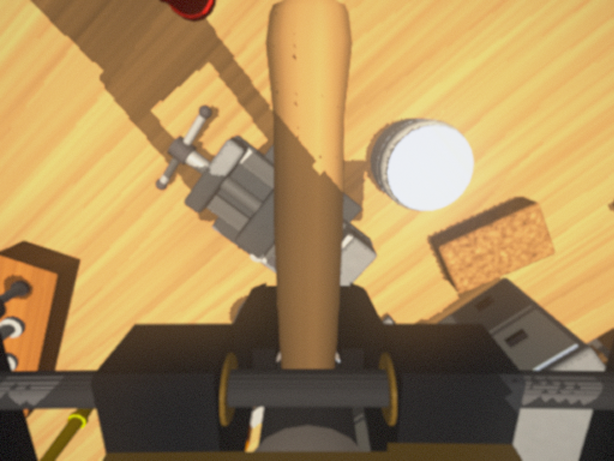

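The face centre, at (277,302), is above the arbor top at (272,370). First tap.

Call:
step_arm --moves '[[[-0.009, 0.013, 0, 0, 0], [-0.009, 0.013, 0.23, 0, 0], [-0.009, 0.013, 0.05, 0, 0], [-0.009, 0.013, 0, 0, 0], [-0.009, 0.013, 0, 0, 0]]]'

```text
time_s: 17.5
ee_pos: [0.5753, 0.0645, 0.2591]
eef_rot: [[0.65, 0.76, 0.007], [0.76, -0.65, -0.001], [0.004, 0.006, -1.0]]
contact_force: [0.1, -0.3, -2.4]
width: 0.244
```

```bash
python3 -c "
from h import *
plan([.5726,.066,.255],49.45)
g=ctrl.grab_frame('scene');save(g,'s20.png',(215,90,325,210),5)"
```

```text
t 17.5 pos [0.5753 0.0645 0.2591] yaw 49.45 F [ 0.0699 -0.258  -2.3659] w 0.244
shift [-0.0032 -0.0151  0.0205] turn -0.0 dist 0.0051
```

View pics/s20.png

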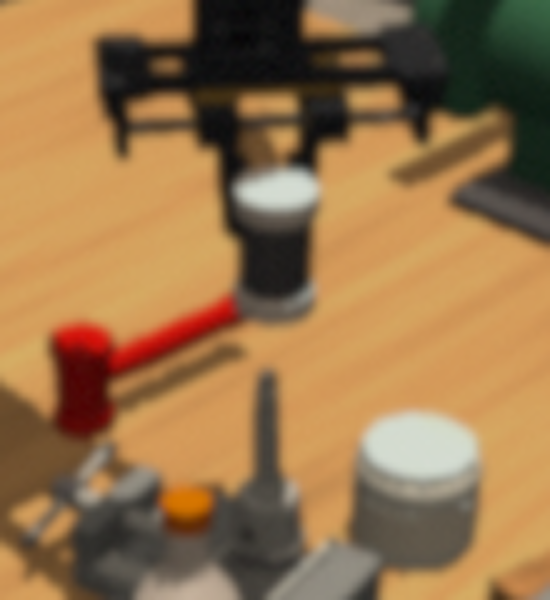

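```bash
cat >> h.py <<'E'
def tiprow():
    g=ctrl.grab_frame("scene"); im=g["frame"].astype(float)
    r=im[150:185,255:282,0]  # red channel: wood bright, steel dark
    p=r[:, 10:17].min(1); print(np.round(p).astype(int))
    thr=110; i=np.argmax(p<thr); print("tip row",150+i-(thr-p[i])/(p[i-1]-p[i]))
    y=150+i+5; q=im[y,255:282,0]; print(np.round(q).astype(int))
    return g
E
python3 -c "
from h import *
tiprow()
plan([.5726,.066,.255],49.45)
a=cv2.imread('pics/s19.png');b=cv2.imread('pics/s20.png')
for im in (a,b):
  s=cv2.resize(im,(110,120),interpolation=cv2.INTER_AREA)[:,:,2].astype(int)
  print(s[60:95,50:57].min(1))
"
```

```text
[ 77  92  93  97 122 166 199 211 212 207 202 203 199 174 137 102  82  79
  81  79  74  72  71  72  71  71  71  70  70  70  69  70  71  70  70]
tip row 154.71428571428572
[163 148 135 128 127 129 137 152 170 183 184 176 170 167 166 166 169 174
 182 193 202 208 211 212 209 210 210]
t 17.6 pos [0.5739 0.0647 0.2569] yaw 49.44 F [-1.3439  0.1626 -3.6676] w 0.249
shift [ 0.0009 -0.0093  0.0097] turn -0.0001 dist 0.0027
[ 87  93  95 110 140 178 203 212 212 208 202 199 175 138 103  85  80  80
  79  75  73  73  72  72  72  72  70  71  73  71  71  70  69  69  69]
[ 87  92  93 105 133 173 202 212 212 207 203 202 199 175 138 103  84  80
  81  79  74  72  70  71  72  71  70  70  70  70  70  70  70  69  69]
```

```bash
cat >> h.py <<'E'
def arb(im,y0=0,x0=0):
    # tip row (138 crossing) and shank centre at tip+6, tip+16
    for w in (1,):
        best=[]
        p=im[160:172,262:275].min(1); i=np.argmax(p<138); t=160+i-(138-p[i])/(p[i-1]-p[i])
        out=[round(t,2)]
        for k in (3,8,14):
            q=im[int(t)+k,258:280]; wgt=np.clip(170-q,0,None)
            out.append(round(float((wgt*np.arange(258,280)).sum()/wgt.sum()),2))
        return out
E
python3 -c "
from h import *
g=ctrl.grab_frame('scene');print(arb(g['frame'][:,:,0].astype(float)))
for n in('s19','s20'):
  a=cv2.imread(f'pics/{n}.png');s=cv2.resize(a,(110,120),interpolation=cv2.INTER_AREA)[:,:,2].astype(float)
  F=np.full((384,512),255.);F[90:210,215:325]=s;print(arb(F))
"
```

```text
[np.float64(160.16), 258.0, 267.85, 267.74]
[np.float64(160.12), 267.62, 268.65, 268.53]
[np.float64(160.12), 258.0, 267.85, 267.74]
```

```bash
python3 -c "
from h import *
g=ctrl.grab_frame('scene');save(g,'s21.png',(245,155,290,205),12)
plan([.5726,.066,.255],49.45)
"
```

```text
t 17.7 pos [0.573  0.0648 0.2557] yaw 49.45 F [-0.3018  0.5362 -3.6891] w 0.243
shift [ 0.0034 -0.0054  0.0036] turn -0.0001 dist 0.0015
```

View pics/s21.png

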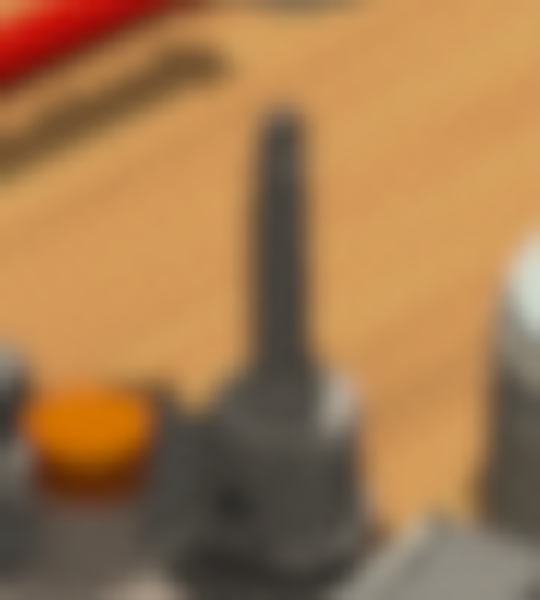

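Call:
step_arm --moves '[[[0, 0, 0.01, 0, 0], [0, 0, 0.26, 0, 0], [0, 0, 0.08, 0, 0], [0, 0, 0, 0, 0], [0, 0, 0, 0, 0]]]'

```text
time_s: 18.2
ee_pos: [0.5744, 0.0647, 0.2577]
eef_rot: [[0.65, 0.76, 0.004], [0.76, -0.65, -0.0], [0.002, 0.003, -1.0]]
contact_force: [0.7, 0.2, -1.8]
width: 0.246
```

```bash
cat >> h.py <<'E'
def arb2():
    g=ctrl.grab_frame("scene"); im=g["frame"][:,:,0].astype(float)
    c=im[157:180,262:275].min(1); j=int(np.argmax(c[:9])); p=c[j:]; i=np.argmax(p<138); t=157+j+i-(138-p[i])/(p[i-1]-p[i])
    o=[round(float(t),2)]
    for k in (8,11,14):
        q=im[int(t)+k,258:280]; w=np.clip(170-q,0,None); o.append(round(float((w*np.arange(258,280)).sum()/w.sum()),2))
    print("tip,cols",o); return g
E
python3 -c "
from h import *
g=arb2();save(g,'s22.png',(215,90,325,210),5)
plan([.5730,.0648,.2557],49.45)
"
```

```text
tip,cols [159.53, 268.15, 268.11, 268.07]
t 18.25 pos [0.5736 0.0648 0.2563] yaw 49.45 F [-0.5232  0.0904 -2.7979] w 0.246
shift [-0.0019 -0.0025  0.003 ] turn -0.0 dist 0.0009
```

View pics/s22.png

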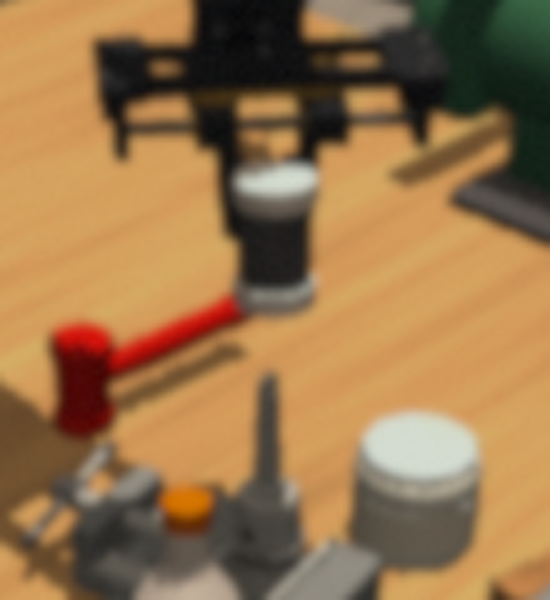

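```bash
python3 -c "
from h import *
def prof(im): return im[154:172,264:273].min(1).round().astype(int)
for n in('s19','s20','s22'):
  a=cv2.imread(f'pics/{n}.png');s=cv2.resize(a,(110,120),interpolation=cv2.INTER_AREA)[:,:,2].astype(float)
  F=np.full((384,512),255.);F[90:210,215:325]=s;print(n,prof(F))
g=ctrl.grab_frame('scene');print(prof(g['frame'][:,:,0].astype(float)))
f=ctrl.grab_frame('wrist');save(f,'w22.png',None,1.2)
print(ctrl.get_state()['ee_pos'])
for z in (.193,.188):print(proj(g,[.6095,.0345,z]))
"
```

```text
s19 [140 178 203 210 206 194 182 186 175 138 103  85  80  80  79  75  73  73]
s20 [133 173 202 210 206 193 181 185 199 175 138 103  84  80  81  79  74  72]
s22 [155 187 206 210 206 194 182 185 200 191 164 130 101  84  80  77  73  72]
[154 187 206 210 207 195 181 186 200 191 164 128  99  83  79  77  73  71]
[0.5725 0.0649 0.2547]
[268.9709 163.1747]
[268.932  164.6313]
```

View pics/w22.png

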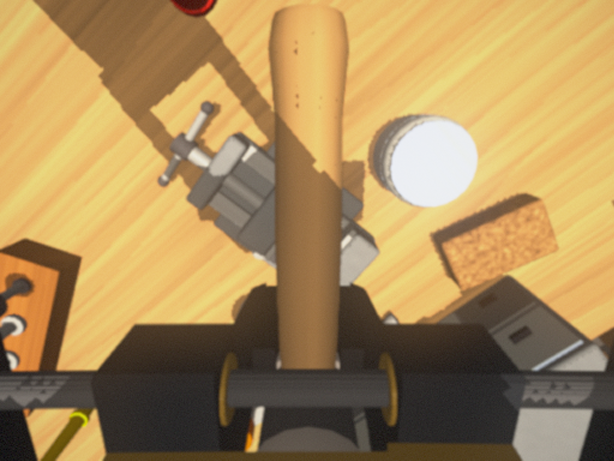

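Call:
step_arm --moves '[[[0, 0, 0.01, 0, 0], [0, 0, 0.26, 0, 0], [0, 0, 0.08, 0, 0], [0, 0, 0, 0, 0], [0, 0, 0, 0, 0]]]'

```text
time_s: 18.85
ee_pos: [0.5741, 0.0647, 0.2572]
eef_rot: [[0.65, 0.76, 0.003], [0.76, -0.65, -0.0], [0.002, 0.003, -1.0]]
contact_force: [-0.1, -0.6, -2.8]
width: 0.244
```

```bash
python3 -c "
from h import *
def prof(im): return im[154:172,264:273].min(1).round().astype(int)
g=ctrl.grab_frame('scene');print(prof(g['frame'][:,:,0].astype(float)));save(g,'s23.png',(215,90,325,210),5)
plan([.5730,.0648,.2557],49.45)
"
```

```text
[155 187 206 211 207 194 181 185 200 186 158 124  97  83  80  76  73  70]
t 18.9 pos [0.5734 0.0648 0.2559] yaw 49.45 F [ 0.3634  0.9456 -3.6303] w 0.248
shift [-0.0012 -0.0015  0.0008] turn -0.0 dist 0.0004
```

View pics/s23.png

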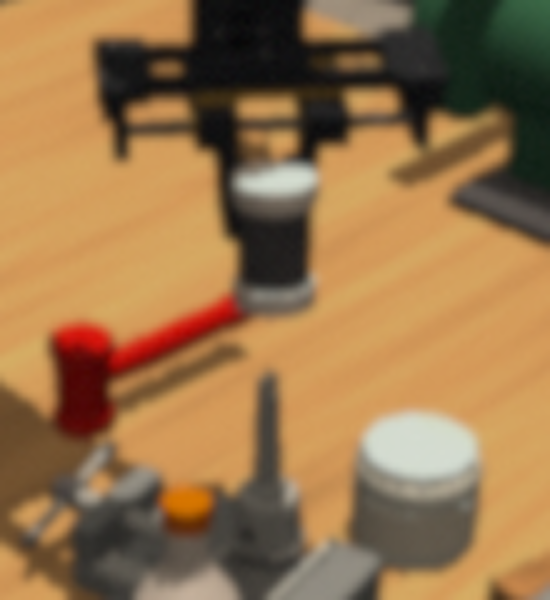

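Call:
step_arm --moves '[[[0, 0, -0.02, 0, 0], [0, 0, 0.04, 0, 0], [0, 0, 0.285, 0, 0], [0, 0, 0.08, 0, 0], [0, 0, 0, 0, 0]]]'

```text
time_s: 19.4
ee_pos: [0.5716, 0.065, 0.253]
eef_rot: [[0.65, 0.76, -0.006], [0.76, -0.65, 0.001], [-0.003, -0.005, -1.0]]
contact_force: [2.1, 0.7, -1.7]
width: 0.244
```

```bash
python3 -c "
from h import *
def prof(im): return im[154:172,264:273].min(1).round().astype(int)
g=ctrl.grab_frame('scene');print(prof(g['frame'][:,:,0].astype(float)));save(g,'s24.png',(215,90,325,210),5)
save(g,'s24z.png',(245,155,290,205),12)
plan([.5730,.0648,.2557],49.45)
"
```

```text
[156 188 206 211 206 194 181 186 200 198 175 138 104  83  75  77  76  71]
t 19.45 pos [0.5738 0.0648 0.2572] yaw 49.45 F [ 1.9925 -0.0953 -1.067 ] w 0.243
shift [-0.0027 -0.003   0.0077] turn 0.0 dist 0.0017
```

View pics/s24.png

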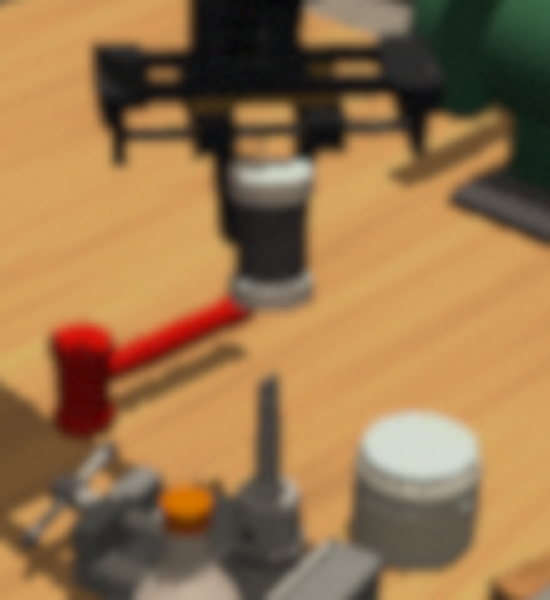

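View pics/s24z.png

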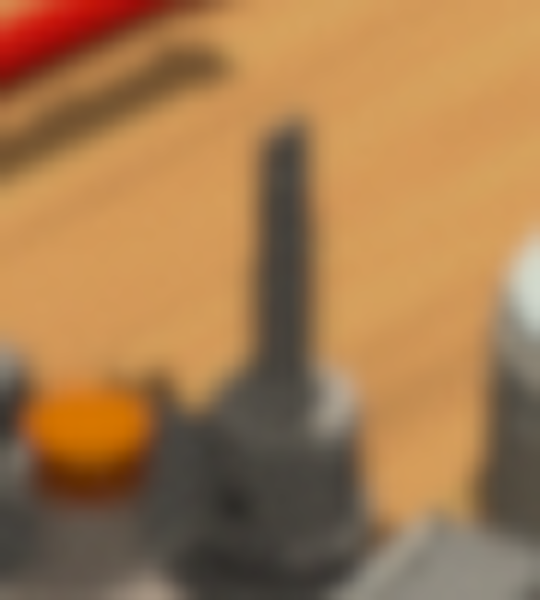

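The tip has moved from row 163.0 to 165.0, about 7 mm, but the mallet has pitched up in the grip. I'll set it down and regrasp it level, then do confirmation taps.

```bash
python3 -c "
from h import *
plan([.3853,.3725,.26],49.45)
"
```

```text
t 19.45 pos [0.5738 0.0648 0.2572] yaw 49.45 F [ 1.9925 -0.0953 -1.067 ] w 0.243
shift [ 0.5563 -1.7162 -0.0157] turn 0.0 dist 0.3608
```

Call:
step_arm --moves '[[[0.03, -0.1, 0, 0, 0], [0.1, -0.3, 0, 0, 0], [0.17, -0.52, 0, 0, 0], [0.25, -0.76, 0, 0, 0], [0.32, -1, 0, 0, 0]]]'

```text
time_s: 19.95
ee_pos: [0.4604, 0.2446, 0.2538]
eef_rot: [[0.651, 0.759, -0.002], [0.759, -0.651, -0.0], [-0.001, -0.002, -1.0]]
contact_force: [1.9, 1.0, -2.6]
width: 0.248
```

Call:
step_arm --moves '[[[0.08, -0.24, 0, 0, 0], [0.15, -0.45, 0, 0, 0], [0.2, -0.6, 0, 0, 0], [0.23, -0.69, 0, 0, 0], [0.236, -0.716, 0, 0, 0]]]'

```text
time_s: 20.45
ee_pos: [0.382, 0.3735, 0.254]
eef_rot: [[0.648, 0.762, -0.002], [0.762, -0.648, -0.001], [-0.002, -0.001, -1.0]]
contact_force: [0.1, -1.1, -3.3]
width: 0.246
```

```bash
python3 -c "
from h import *
plan([.3853,.3725,.0198],49.45)
g=ctrl.grab_frame('scene');save(g,'s25.png',(225,40,335,205),4);save(g,'s25z.png',(245,155,290,205),12)
print(g['frame'][154:172,264:273,0].min(1))
f=ctrl.grab_frame('wrist');save(f,'w25.png',None,1.2)
"
```

```text
t 20.45 pos [0.382  0.3735 0.254 ] yaw 49.64 F [ 0.113  -1.0713 -3.2712] w 0.246
shift [0.0092 0.0172 1.1709] turn 0.0032 dist 0.2342
[ 90  94 100 103 105 121 157 177 193 197 193 171 136 106  90  91  84  74]
```

View pics/s25.png

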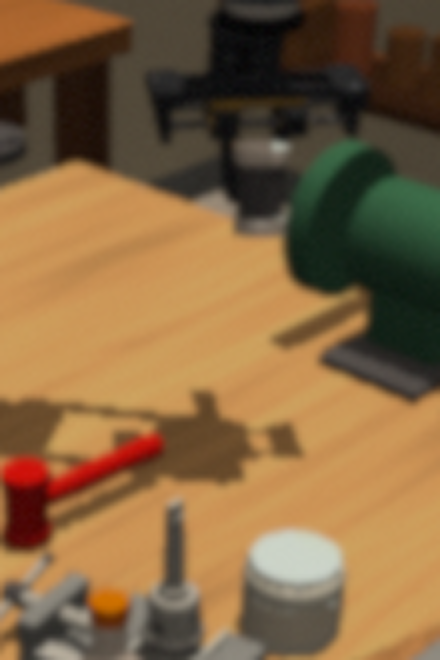

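View pics/w25.png

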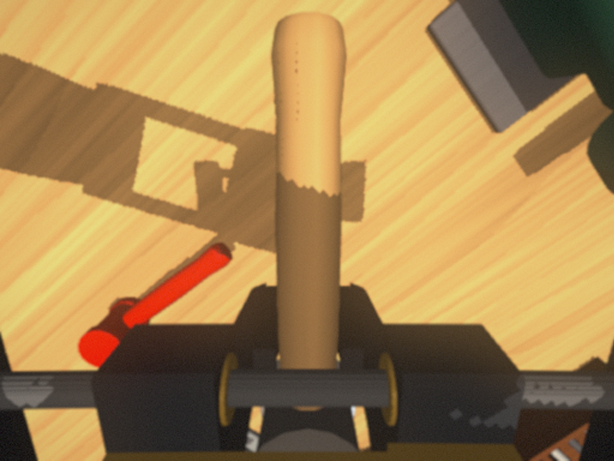

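View pics/s25z.png

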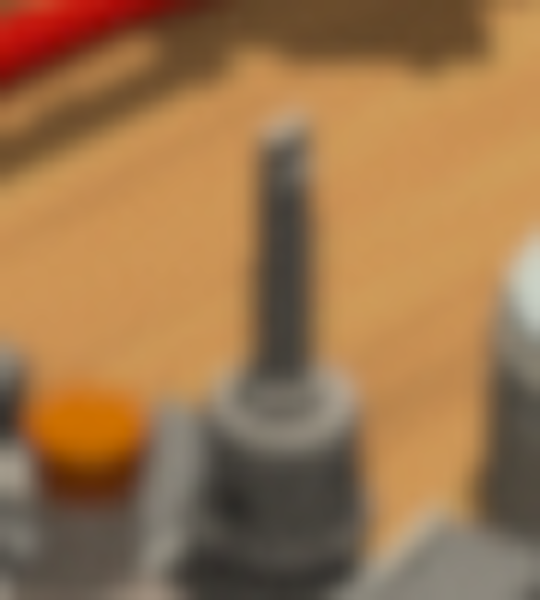

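Call:
step_arm --moves '[[[0.009, 0.017, 0.1, 0, 0], [0.009, 0.017, 0.3, 0, 0], [0.009, 0.017, 0.53, 0, 0], [0.009, 0.017, 0.75, 0, 0], [0.009, 0.017, 0.9, 0, 0]]]'

```text
time_s: 21.05
ee_pos: [0.3876, 0.3687, 0.0722]
eef_rot: [[0.652, 0.759, -0.003], [0.759, -0.652, -0.002], [-0.004, -0.001, -1.0]]
contact_force: [0.1, -0.3, -3.1]
width: 0.244
```

Call:
step_arm --moves '[[[0, 0, 0.06, 0, 0], [0, 0, 0.1, 0, 0], [0, 0, 0.13, 0, 0]]]'

```text
time_s: 21.35
ee_pos: [0.3898, 0.3712, 0.0503]
eef_rot: [[0.651, 0.759, 0.002], [0.759, -0.651, 0.001], [0.002, 0.001, -1.0]]
contact_force: [0.2, -0.6, -3.1]
width: 0.246
```

```bash
python3 -c "
from h import *
plan([.3853,.3725,.0198],49.45)
"
```

```text
t 21.35 pos [0.3898 0.3712 0.0503] yaw 49.41 F [ 0.1548 -0.6242 -3.0592] w 0.246
shift [-0.0099 -0.0214  0.1527] turn -0.0007 dist 0.0309
```

Call:
step_arm --moves '[[[-0.005, -0.01, 0.04, 0, 0], [-0.008, -0.02, 0.08, 0, 0], [-0.008, -0.02, 0.1, 0, 0], [-0.008, -0.02, 0.11, 0, 0], [-0.008, -0.02, 0.12, 0, 0]]]'

```text
time_s: 21.85
ee_pos: [0.3847, 0.3727, 0.0258]
eef_rot: [[0.65, 0.76, 0.0], [0.76, -0.65, 0.0], [0.001, 0.0, -1.0]]
contact_force: [-0.6, -0.1, -2.2]
width: 0.246
```

Call:
step_arm --moves '[[[0, 0, 0.005, 0, 0], [0, 0, 0.01, 0, 0]]]'

```text
time_s: 22.05
ee_pos: [0.3847, 0.3726, 0.0239]
eef_rot: [[0.65, 0.76, 0.0], [0.76, -0.65, 0.0], [0.0, 0.0, -1.0]]
contact_force: [-0.0, -0.3, -2.4]
width: 0.248
```

```bash
python3 -c "
from h import *
plan([.3853,.3725,.0198],49.45)
g=ctrl.grab_frame('scene');save(g,'s26.png',(240,80,320,180),6)
"
```

```text
t 22.05 pos [0.3847 0.3726 0.0239] yaw 49.45 F [-0.0331 -0.3183 -2.4422] w 0.248
shift [0.0015 0.0027 0.0203] turn -0.0 dist 0.0041
```

View pics/s26.png

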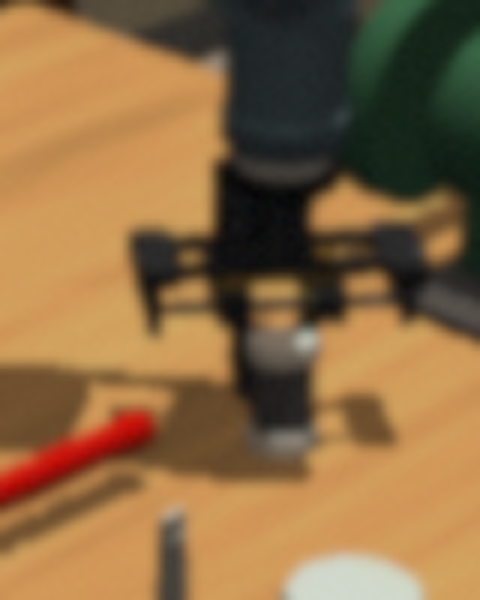

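Call:
step_arm --moves '[[[0.001, 0.002, 0.007, 0, 0], [0.001, 0.002, 0.014, 0, 0], [0.001, 0.002, 0.02, 0, 0]]]'

```text
time_s: 22.4
ee_pos: [0.385, 0.3724, 0.0196]
eef_rot: [[0.65, 0.76, 0.0], [0.76, -0.65, 0.0], [0.0, 0.0, -1.0]]
contact_force: [0.3, -0.7, -2.8]
width: 0.247
```

Call:
step_arm --moves '[[[0, 0, 0, 0, 0.3], [0, 0, 0, 0, 0.35], [0, 0, 0, 0, 0.35]]]'

```text
time_s: 22.7
ee_pos: [0.3854, 0.3726, 0.0201]
eef_rot: [[0.65, 0.76, 0.001], [0.76, -0.65, 0.0], [0.001, 0.0, -1.0]]
contact_force: [0.2, -0.3, -0.4]
width: 0.349
```

```bash
python3 -c "
from h import *
plan([.3853,.3725,.0198],49.45)
f=ctrl.grab_frame('wrist');save(f,'w27.png',None,1.5)
"
```

```text
t 22.7 pos [0.3854 0.3726 0.0201] yaw 49.45 F [ 0.2375 -0.296  -0.4173] w 0.349
shift [-0.0006  0.0002  0.0016] turn 0.0001 dist 0.0003
```

View pics/w27.png

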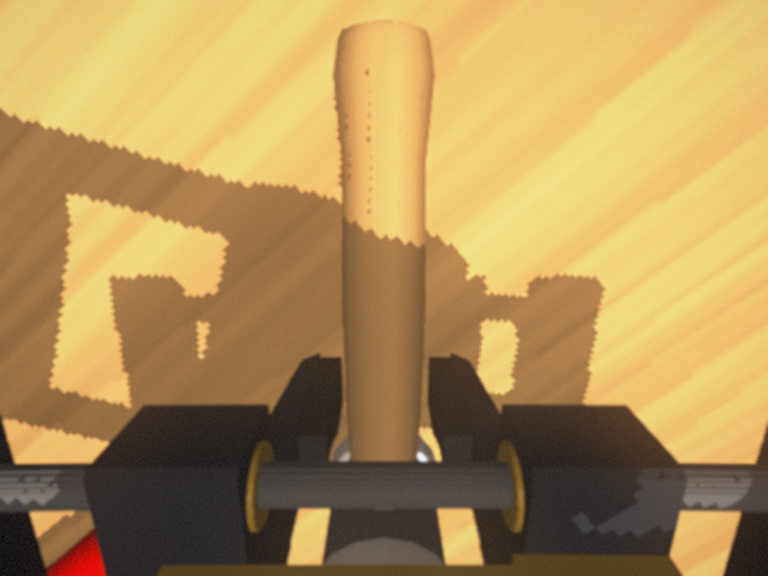

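The mallet is standing on its own with the grip open, and the force is near zero. I'll regrasp it level, 2 mm nearer the head.

Call:
step_arm --moves '[[[0, 0.006, 0, 0, 0.35], [0, 0.012, 0, 0, 0.35], [0, 0.012, 0, 0, 0.3], [0, 0.012, 0, 0, 0], [0, 0.012, 0, 0, 0]]]'

```text
time_s: 23.25
ee_pos: [0.3868, 0.3708, 0.0197]
eef_rot: [[0.65, 0.76, -0.0], [0.76, -0.65, -0.0], [-0.0, 0.0, -1.0]]
contact_force: [-0.5, -0.7, 0.1]
width: 0.247
```

Call:
step_arm --moves '[[[0, 0, 0, 0, 0], [0, 0, 0, 0, 0], [0, 0, 0, 0, 0]]]'

```text
time_s: 23.55
ee_pos: [0.3868, 0.3708, 0.0197]
eef_rot: [[0.65, 0.76, -0.0], [0.76, -0.65, -0.0], [-0.0, 0.0, -1.0]]
contact_force: [0.9, 0.0, -0.1]
width: 0.25
```

Call:
step_arm --moves '[[[0, 0, -0.06, 0, 0], [0, 0, -0.2, 0, 0], [0, 0, -0.4, 0, 0], [0, 0, -0.62, 0, 0], [0, 0, -0.85, 0, 0]]]'

```text
time_s: 24.05
ee_pos: [0.3857, 0.3704, 0.1912]
eef_rot: [[0.65, 0.76, -0.002], [0.76, -0.65, -0.001], [-0.002, -0.001, -1.0]]
contact_force: [0.7, 0.4, -2.0]
width: 0.246
```

```bash
python3 -c "
from h import *
plan([.5726,.066,.255],49.45)
f=ctrl.grab_frame('wrist');save(f,'w28.png',None,1.2)
"
```

```text
t 24.05 pos [0.3857 0.3704 0.1912] yaw 49.45 F [ 0.6543  0.3752 -2.015 ] w 0.246
shift [-0.5495  1.6993 -0.3195] turn 0.0 dist 0.3629
```

View pics/w28.png

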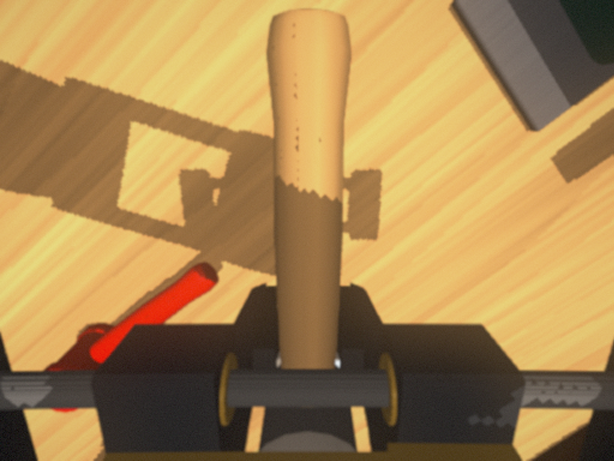

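Call:
step_arm --moves '[[[-0.02, 0.06, -0.18, 0, 0], [-0.1, 0.28, -0.3, 0, 0], [-0.17, 0.5, -0.34, 0, 0], [-0.25, 0.74, -0.34, 0, 0], [-0.32, 0.98, -0.34, 0, 0]]]'

```text
time_s: 24.6
ee_pos: [0.494, 0.1939, 0.2586]
eef_rot: [[0.649, 0.76, 0.001], [0.76, -0.649, 0.001], [0.001, 0.0, -1.0]]
contact_force: [1.0, 0.6, -3.3]
width: 0.246
```

```bash
python3 -c "
from h import *
plan([.5726,.066,.255],49.45)"
```

```text
t 24.6 pos [0.494  0.1939 0.2586] yaw 49.5 F [ 1.0055  0.5763 -3.2521] w 0.246
shift [-0.231   0.7142  0.0183] turn 0.0008 dist 0.1502
```

Call:
step_arm --moves '[[[-0.07, 0.22, 0, 0, 0], [-0.14, 0.44, 0, 0, 0], [-0.19, 0.6, 0, 0, 0], [-0.225, 0.69, 0, 0, 0], [-0.231, 0.714, 0.01, 0, 0]]]'

```text
time_s: 25.1
ee_pos: [0.5726, 0.0659, 0.2557]
eef_rot: [[0.652, 0.758, -0.0], [0.758, -0.652, 0.0], [-0.0, -0.0, -1.0]]
contact_force: [-0.6, 0.6, -3.5]
width: 0.247
```

Call:
step_arm --moves '[[[0, 0, 0, 0, 0], [0, 0, 0, 0, 0], [0, 0, 0, 0, 0]]]'

```text
time_s: 25.4
ee_pos: [0.5715, 0.0689, 0.2558]
eef_rot: [[0.649, 0.761, -0.0], [0.761, -0.649, 0.0], [0.0, -0.0, -1.0]]
contact_force: [-0.5, 0.3, -2.9]
width: 0.242
```

```bash
python3 -c "
from h import *
plan([.5726,.066,.255],49.45)
g=ctrl.grab_frame('scene');save(g,'s29.png',(215,90,325,210),5);print(g['frame'][154:172,264:273,0].min(1))"
```

```text
t 25.4 pos [0.5715 0.0689 0.2558] yaw 49.56 F [-0.5134  0.2829 -2.8549] w 0.242
shift [-0.0076  0.0136  0.0038] turn 0.0019 dist 0.0032
[123 166 199 210 206 194 181 185 200 197 174 138 103  83  76  77  75  73]
```

View pics/s29.png

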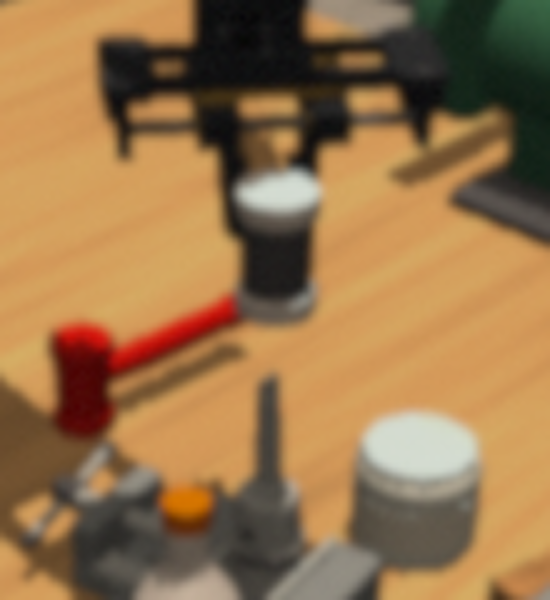

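Call:
step_arm --moves '[[[-0.008, 0.013, 0, 0, 0], [-0.008, 0.013, 0.01, 0, 0], [-0.008, 0.013, 0.255, 0, 0], [-0.008, 0.013, 0.05, 0, 0], [-0.008, 0.013, 0, 0, 0]]]'

```text
time_s: 25.95
ee_pos: [0.5735, 0.0645, 0.2564]
eef_rot: [[0.65, 0.76, 0.0], [0.76, -0.65, 0.0], [0.0, 0.0, -1.0]]
contact_force: [1.4, -1.4, -1.5]
width: 0.249
```

```bash
python3 -c "
from h import *
plan([.5726,.066,.255],49.45)
g=ctrl.grab_frame('scene');save(g,'s30.png',(215,90,325,210),5);print(g['frame'][154:172,264:273,0].min(1))"
```

```text
t 25.95 pos [0.5735 0.0645 0.2564] yaw 49.46 F [ 1.3981 -1.4138 -1.4814] w 0.249
shift [ 0.0028 -0.0082  0.0068] turn 0.0001 dist 0.0022
[107 140 179 204 207 194 181 186 200 198 172 133 102  83  77  76  75  72]
```

View pics/s30.png

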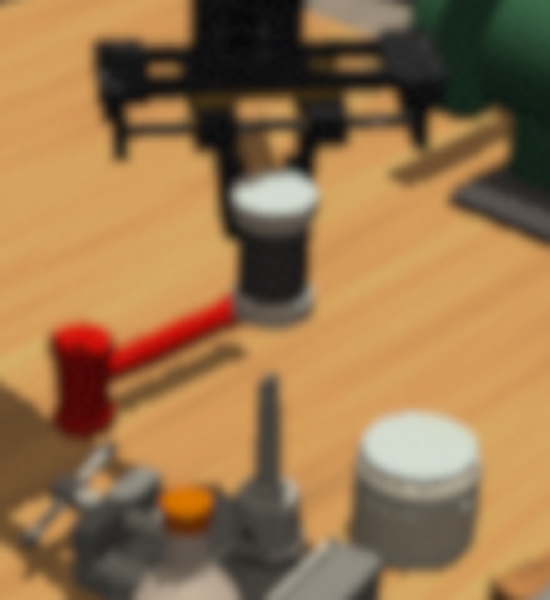

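No movement on that tap. I'll probe gently with the level mallet to find the arbor top's absolute height.

Call:
step_arm --moves '[[[0, 0, 0.06, 0, 0], [0, 0, 0.13, 0, 0], [0, 0, 0.19, 0, 0], [0, 0, 0.205, 0, 0], [0, 0, 0.21, 0, 0]]]'

```text
time_s: 26.5
ee_pos: [0.5724, 0.0645, 0.2121]
eef_rot: [[0.65, 0.76, -0.003], [0.76, -0.65, 0.0], [-0.001, -0.002, -1.0]]
contact_force: [0.4, 0.2, -2.7]
width: 0.243
```

Call:
step_arm --moves '[[[0, 0, 0, 0, 0], [0, 0, 0.005, 0, 0]]]'

```text
time_s: 26.7
ee_pos: [0.5736, 0.0644, 0.2133]
eef_rot: [[0.65, 0.76, 0.001], [0.76, -0.65, -0.0], [0.001, 0.001, -1.0]]
contact_force: [-0.1, 0.7, -2.2]
width: 0.246
```

Call:
step_arm --moves '[[[0, 0, 0.005, 0, 0], [0, 0, 0.01, 0, 0]]]'

```text
time_s: 26.9
ee_pos: [0.5734, 0.0644, 0.211]
eef_rot: [[0.65, 0.76, 0.001], [0.76, -0.65, -0.0], [0.0, 0.001, -1.0]]
contact_force: [0.5, 0.7, -3.0]
width: 0.245
```

Call:
step_arm --moves '[[[0, 0, 0.004, 0, 0], [0, 0, 0.007, 0, 0]]]'

```text
time_s: 27.1
ee_pos: [0.5732, 0.0644, 0.2093]
eef_rot: [[0.65, 0.76, 0.0], [0.76, -0.65, 0.0], [0.0, 0.0, -1.0]]
contact_force: [-1.2, -1.2, -2.8]
width: 0.243
```

Call:
step_arm --moves '[[[0, 0, 0.004, 0, 0], [0, 0, 0.004, 0, 0]]]'

```text
time_s: 27.3
ee_pos: [0.5731, 0.0644, 0.2084]
eef_rot: [[0.65, 0.76, -0.0], [0.76, -0.65, 0.0], [-0.0, -0.0, -1.0]]
contact_force: [-0.2, -1.0, -2.6]
width: 0.246
```

Call:
step_arm --moves '[[[0, 0, 0.004, 0, 0], [0, 0, 0.004, 0, 0]]]'

```text
time_s: 27.5
ee_pos: [0.5732, 0.0644, 0.2077]
eef_rot: [[0.65, 0.76, 0.0], [0.76, -0.65, -0.0], [0.0, 0.0, -1.0]]
contact_force: [-0.7, -0.4, -2.4]
width: 0.244
```

Call:
step_arm --moves '[[[0, 0, 0.004, 0, 0], [0, 0, 0.004, 0, 0]]]'

```text
time_s: 27.7
ee_pos: [0.5734, 0.0645, 0.2074]
eef_rot: [[0.65, 0.76, 0.001], [0.76, -0.65, -0.0], [0.0, 0.001, -1.0]]
contact_force: [-0.4, 1.3, 0.2]
width: 0.247
```

Call:
step_arm --moves '[[[0, 0, 0.004, 0, 0], [0, 0, 0.004, 0, 0]]]'

```text
time_s: 27.9
ee_pos: [0.5736, 0.0645, 0.207]
eef_rot: [[0.65, 0.76, 0.001], [0.76, -0.65, 0.0], [0.001, 0.001, -1.0]]
contact_force: [-1.9, 1.1, 4.4]
width: 0.245
```

Call:
step_arm --moves '[[[0, 0, 0.004, 0, 0], [0, 0, 0.004, 0, 0]]]'

```text
time_s: 28.1
ee_pos: [0.5738, 0.0646, 0.2066]
eef_rot: [[0.65, 0.76, 0.002], [0.76, -0.65, 0.0], [0.001, 0.001, -1.0]]
contact_force: [-3.0, 0.7, 6.7]
width: 0.243
```

```bash
python3 -c "
from h import *
plan([.5726,.066,.255],49.45)
g=ctrl.grab_frame('scene');save(g,'s31.png',(215,90,325,210),5)"
```

```text
t 28.1 pos [0.5738 0.0646 0.2066] yaw 49.46 F [-2.9855  0.7073  6.6952] w 0.243
shift [ 0.0018 -0.0087 -0.2418] turn 0.0001 dist 0.0484
```

View pics/s31.png

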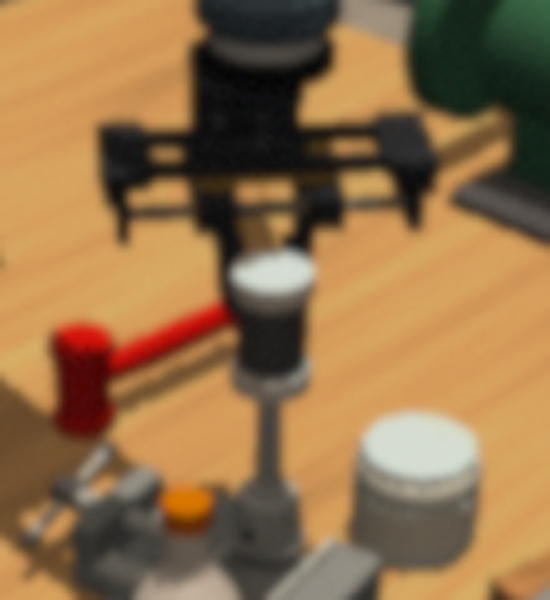

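Contact starts at TCP z of about 0.2077, so the arbor top is at about 0.188, which is the home height. I'll lift clear and give one more confirming tap.

Call:
step_arm --moves '[[[0, 0, -0.1, 0, 0], [0, 0, -0.2, 0, 0], [0, 0, -0.245, 0, 0], [0, 0, -0.245, 0, 0], [0, 0, -0.245, 0, 0]]]'

```text
time_s: 28.65
ee_pos: [0.5727, 0.0644, 0.2531]
eef_rot: [[0.65, 0.76, -0.001], [0.76, -0.65, 0.0], [-0.001, -0.001, -1.0]]
contact_force: [0.1, -0.1, -2.5]
width: 0.245
```

Call:
step_arm --moves '[[[0, 0, 0.02, 0, 0], [0, 0, 0.27, 0, 0], [0, 0, 0.08, 0, 0], [0, 0, 0, 0, 0], [0, 0, 0, 0, 0]]]'

```text
time_s: 29.15
ee_pos: [0.5742, 0.0643, 0.2554]
eef_rot: [[0.65, 0.76, 0.003], [0.76, -0.65, -0.0], [0.002, 0.002, -1.0]]
contact_force: [0.5, 1.0, -2.4]
width: 0.245
```

```bash
python3 -c "
from h import *
plan([.3868,.3708,.255],49.45)
g=ctrl.grab_frame('scene');save(g,'s32.png',(215,90,325,210),5);print(g['frame'][154:172,264:273,0].min(1))"
```

```text
t 29.15 pos [0.5742 0.0643 0.2554] yaw 49.45 F [ 0.5359  0.9715 -2.3761] w 0.245
shift [ 0.5551 -1.7081 -0.001 ] turn -0.0 dist 0.3592
[155 187 206 211 206 195 181 186 201 201 179 140 105  87  83  77  75  72]
```

View pics/s32.png

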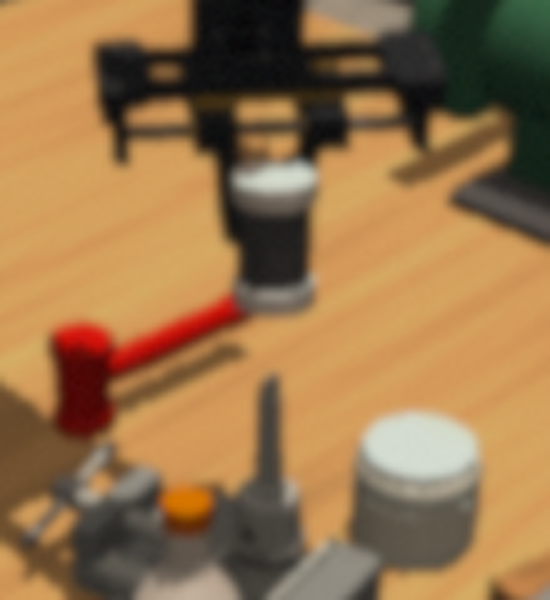

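The tip stayed at row 165.0, and this tap clearly hit because the mallet pitched up. The taper is home, so the mallet goes back.

Call:
step_arm --moves '[[[0.03, -0.1, 0, 0, 0], [0.1, -0.3, 0, 0, 0], [0.17, -0.52, 0, 0, 0], [0.25, -0.76, 0, 0, 0], [0.32, -1, 0, 0, 0]]]'

```text
time_s: 29.7
ee_pos: [0.4605, 0.2443, 0.2527]
eef_rot: [[0.65, 0.76, -0.002], [0.76, -0.65, 0.0], [-0.001, -0.002, -1.0]]
contact_force: [1.4, 1.8, -2.6]
width: 0.246
```

Call:
step_arm --moves '[[[0.08, -0.24, 0, 0, 0], [0.15, -0.45, 0, 0, 0], [0.2, -0.6, 0, 0, 0], [0.23, -0.69, 0.1, 0, 0], [0.235, -0.708, 0.25, 0, 0]]]'

```text
time_s: 30.2
ee_pos: [0.3841, 0.3731, 0.2043]
eef_rot: [[0.647, 0.762, 0.002], [0.762, -0.647, 0.002], [0.003, -0.0, -1.0]]
contact_force: [0.8, -0.0, -2.9]
width: 0.247
```

```bash
python3 -c "
from h import *
plan([.3868,.3708,.055],49.45)"
```

```text
t 30.2 pos [0.3841 0.3731 0.2043] yaw 49.65 F [ 0.757  -0.0205 -2.8762] w 0.247
shift [-0.0023  0.0181  0.7466] turn 0.0034 dist 0.1494
```

Call:
step_arm --moves '[[[0, 0.01, 0.15, 0, 0], [0, 0.01, 0.35, 0, 0], [0, 0.01, 0.54, 0, 0], [0, 0.01, 0.67, 0, 0], [0, 0.01, 0.74, 0, 0]]]'

```text
time_s: 30.7
ee_pos: [0.3841, 0.3679, 0.0526]
eef_rot: [[0.65, 0.76, -0.006], [0.76, -0.65, -0.003], [-0.006, -0.002, -1.0]]
contact_force: [-1.2, 0.6, -3.1]
width: 0.245
```

Call:
step_arm --moves '[[[0, 0, 0, 0, 0], [0, 0, 0, 0, 0], [0, 0, 0, 0, 0]]]'

```text
time_s: 31.0
ee_pos: [0.3886, 0.3699, 0.058]
eef_rot: [[0.65, 0.76, 0.003], [0.76, -0.65, 0.002], [0.003, 0.001, -1.0]]
contact_force: [0.1, 0.2, -3.3]
width: 0.244
```

```bash
python3 -c "
from h import *
plan([.3868,.3708,.0197],49.45)"
```

```text
t 31.0 pos [0.3886 0.3699 0.058 ] yaw 49.45 F [ 0.0866  0.1925 -3.2759] w 0.244
shift [-0.003  -0.0102  0.1913] turn 0.0001 dist 0.0383
```

Call:
step_arm --moves '[[[0, -0.004, 0.04, 0, 0], [0, -0.008, 0.09, 0, 0], [0, -0.008, 0.13, 0, 0], [0, -0.008, 0.155, 0, 0], [0, -0.008, 0.165, 0, 0]]]'

```text
time_s: 31.5
ee_pos: [0.3858, 0.3697, 0.0222]
eef_rot: [[0.65, 0.76, -0.001], [0.76, -0.65, -0.001], [-0.002, -0.001, -1.0]]
contact_force: [0.4, -1.4, -2.4]
width: 0.247
```

Call:
step_arm --moves '[[[0, 0, 0.005, 0, 0], [0, 0, 0.01, 0, 0], [0, 0, 0.015, 0, 0]]]'

```text
time_s: 31.8
ee_pos: [0.3867, 0.3703, 0.0205]
eef_rot: [[0.65, 0.76, 0.001], [0.76, -0.65, 0.0], [0.001, 0.0, -1.0]]
contact_force: [0.3, 0.3, -3.7]
width: 0.245
```

```bash
python3 -c "
from h import *
plan([.3868,.3708,.0197],49.45)"
```

```text
t 31.8 pos [0.3867 0.3703 0.0205] yaw 49.45 F [ 0.3479  0.3345 -3.7379] w 0.245
shift [ 0.0024 -0.0013  0.0041] turn -0.0 dist 0.001
```

Call:
step_arm --moves '[[[0, 0, 0.004, 0, 0], [0, 0, 0.008, 0, 0], [0, 0, 0.008, 0, 0.27], [0, 0, 0.008, 0, 0.32], [0, 0, 0.008, 0, 0.35]]]'

```text
time_s: 32.3
ee_pos: [0.3868, 0.3703, 0.0192]
eef_rot: [[0.65, 0.76, 0.001], [0.76, -0.65, 0.0], [0.001, 0.0, -1.0]]
contact_force: [-0.3, 0.2, -0.6]
width: 0.345
```

Call:
step_arm --moves '[[[0, 0, 0, 0, 0.45], [0, 0, 0, 0, 0.6], [0, 0, 0, 0, 0.6]]]'

```text
time_s: 32.6
ee_pos: [0.3865, 0.3701, 0.0188]
eef_rot: [[0.65, 0.76, 0.0], [0.76, -0.65, 0.0], [0.0, 0.0, -1.0]]
contact_force: [0.1, 0.0, -0.4]
width: 0.592
```

Call:
step_arm --moves '[[[0, 0, -0.03, 0, 0.6], [0, 0, -0.15, 0, 0.6], [0, 0, -0.35, 0, 0.6], [0, 0, -0.58, 0, 0.6], [0, 0, -0.8, 0, 0.6]]]'

```text
time_s: 33.1
ee_pos: [0.3861, 0.3699, 0.1808]
eef_rot: [[0.65, 0.76, -0.0], [0.76, -0.65, -0.0], [-0.0, 0.0, -1.0]]
contact_force: [0.5, 0.8, -0.2]
width: 0.602
```

```bash
python3 -c "
from h import *
plan([.5,.2,.25],49.45)
f=ctrl.grab_frame('wrist');save(f,'w33.png',None,1.2)
g=ctrl.grab_frame('scene');save(g,'s33.png',(210,100,330,210),5)"
```

```text
t 33.1 pos [0.3861 0.3699 0.1808] yaw 49.45 F [ 0.4587  0.7905 -0.2028] w 0.602
shift [-0.2753  0.9849 -0.3461] turn -0.0 dist 0.2159
```

View pics/w33.png

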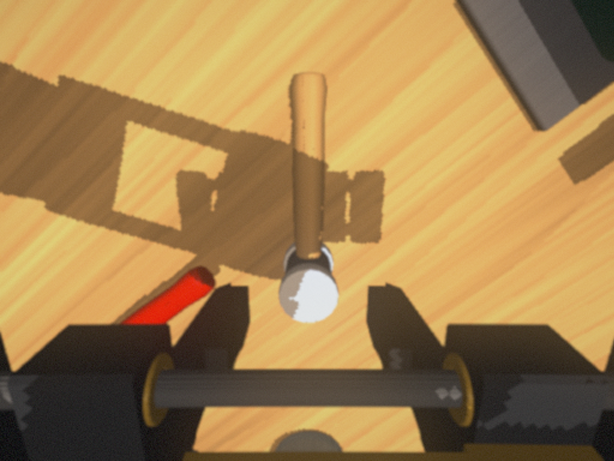

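View pics/s33.png

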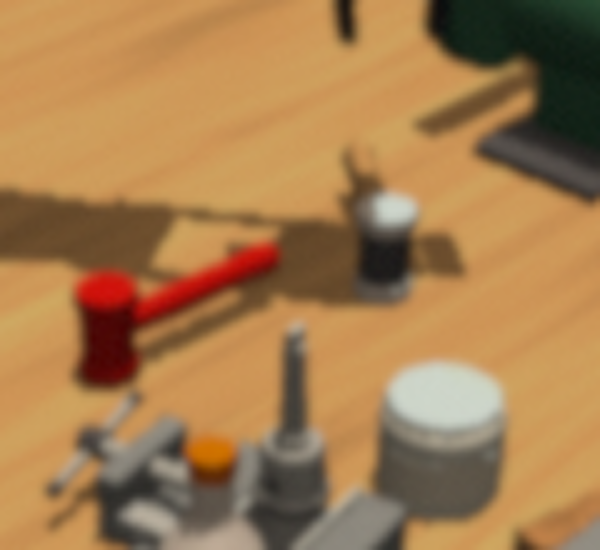

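The mallet stands upright on its face, with its top at (308,295) in the wrist view. One last close look at the chuck.

Call:
step_arm --moves '[[[0, 0, -0.2, 0, 0.6], [-0.05, 0.2, -0.36, 0, 0.6], [-0.12, 0.44, -0.38, 0, 0.6], [-0.19, 0.68, -0.38, 0, 0.6], [-0.26, 0.92, -0.38, 0, 0.6]]]'

```text
time_s: 33.7
ee_pos: [0.492, 0.2112, 0.2552]
eef_rot: [[0.649, 0.76, 0.001], [0.76, -0.649, 0.0], [0.001, 0.001, -1.0]]
contact_force: [1.4, 0.8, -0.3]
width: 0.599
```

```bash
python3 -c "
from h import *
plan([.6092,.0344,.2557],27.8)"
```

```text
t 33.7 pos [0.492  0.2112 0.2552] yaw 49.5 F [ 1.4331  0.833  -0.3074] w 0.599
shift [-0.2915  1.0199 -0.0022] turn 0.3616 dist 0.2121
```

Call:
step_arm --moves '[[[-0.07, 0.24, 0, 0.1, 0.8], [-0.14, 0.48, 0, 0.22, 0.8], [-0.21, 0.72, 0, 0.34, 0.8], [-0.27, 0.92, 0, 0.36, 0.8], [-0.29, 1, 0, 0.36, 0.8]]]'

```text
time_s: 34.2
ee_pos: [0.6068, 0.0349, 0.2541]
eef_rot: [[0.886, 0.464, -0.0], [0.464, -0.886, -0.001], [-0.001, 0.0, -1.0]]
contact_force: [-0.7, 0.5, 0.5]
width: 0.801
```

Call:
step_arm --moves '[[[0, 0.01, 0, 0, 0.8], [0, 0.01, 0, 0, 0.8], [0, 0.01, 0, 0, 0.8], [0, 0.01, 0, 0, 0.8], [0, 0.01, 0, 0, 0.8]]]'

```text
time_s: 34.7
ee_pos: [0.6061, 0.0381, 0.255]
eef_rot: [[0.883, 0.469, 0.0], [0.469, -0.883, 0.0], [0.0, 0.0, -1.0]]
contact_force: [0.5, 0.3, -0.3]
width: 0.798
```

```bash
python3 -c "
from h import *
plan([.6092,.0344,.2557],27.8)
f=ctrl.grab_frame('wrist');save(f,'w34.png',(200,120,310,230),7)
c=lambda P:(np.array(proj(f,P))-[200,120]+.5)*7-.5
for n,P in dict(tip=[.6095,.0345,.188],tip5=[.6095,.0345,.193],coll=[.6095,.0345,.113],mouth=[.6095,.0345,.106]).items():print(n,c(P))
t=ctrl.grab_frame('top');save(t,'t34.png')"
```

```text
t 34.7 pos [0.6061 0.0381 0.255 ] yaw 27.96 F [ 0.4527  0.2647 -0.2927] w 0.798
shift [ 0.0051  0.0236 -0.0035] turn 0.0026 dist 0.0049
tip [407.0392 647.197 ]
tip5 [407.2504 664.929 ]
coll [404.6709 448.1252]
mouth [404.5057 434.229 ]
```

View pics/w34.png

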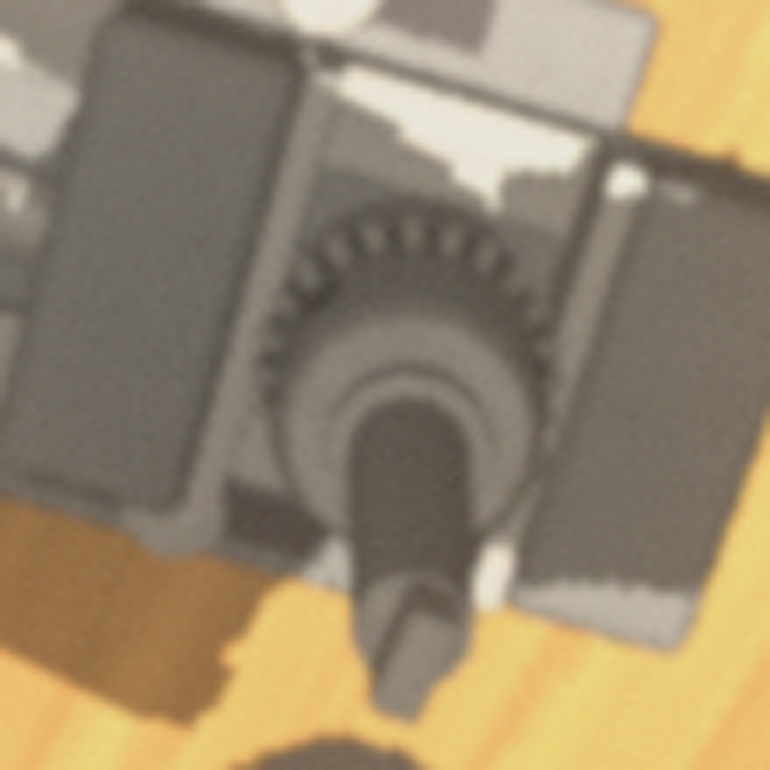

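View pics/t34.png

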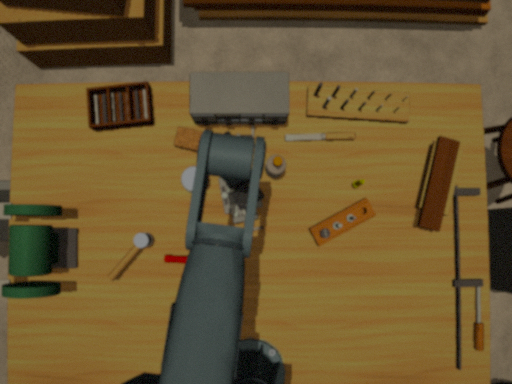

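The side view shows only the collar's own 7 mm wall, at y≈372–385, with no extra gap above the chuck back. In the top view the mallet, rack neighbours, tin, glue and look-alikes look undisturbed where they can be seen; the arm covers the vise and the red mallet's head. Handing in.

```bash
python3 -c "
from h import *
print(ctrl.close_job()); s=ctrl.get_state(); print(s['time_s'])"
```

```text
the job is handed in; nothing more can be done
None
the job is handed in; nothing more can be done
```

The arbor is fitted and driven home, and the mallet is back on the bench on its face. I handed the job in at about 34.8 s; the hand-in gives no verdict.

**What I did:**
- I lifted the large arbor from its end hole in the rack and set it about 5 mm short of home with a light push (about 4.6 N). I then let go, and it stood upright by itself.
- I gave it six mallet strokes, lifting clear between each:

| Stroke | Movement of the arbor's top |
|---|---|
| 1, 2 and 4 | about 7 mm in total |
| 3 | no clear movement |
| 5 | no movement; it may have missed the arbor |
| 6 | no movement, though it clearly hit |

- The mallet pitched up in the grip during the strokes. Before stroke 5 I set it down, regrasped it level and returned. I also made one slow touch with it (up to about 10 N) to find the arbor's height.

**Last checks:**
- **Seating:** The touch put the arbor's top at about 0.188 m, which is the fully home height. The close wrist view showed no gap under the collar, to within about 1 mm.
- **Mallet:** It stands upright within a few millimetres of where it started, in both the wrist and scene views.
- **Everything else:** I saw nothing disturbed, including the rack neighbours and look-alikes. In the last top view the arm hid the vise and the red mallet's head.

**What disagreed:** The arbor's top moved about 7 mm, more than the roughly 5 mm gap I estimated when I let go. I put that down to the arbor straightening on the first tap and to coarse pixels in the scene view.

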